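# Load the tablet doser and pack the dryer balls

### The job

Get the wash-and-fold counter ready for the next load: pour all the detergent tablets out of the cup into the open drawer of the dosing unit, then push that drawer fully home until its catch clicks, and stand the empty cup upright on the round rubber mat. Also lower every dryer ball from the wooden rack gently into the deep wire basket (do not drop or throw them in; before or after, as you like), and leave the spray can, the small jar and the lint brush undisturbed.

Things in the scene. Friction and masses are not known exactly. Their poses are not given: they have to be found in the camera images.
- cup: Grey plastic measuring cup, open at the top (z up), round: outside diameter 57 mm at the foot, widening to 69 mm at the rim, 75 mm high, walls 3 mm, floor 4 mm, about 90 g. Origin: centre of its underside. Stands upright with the tablets inside, filled to about a third.
- mat: Flat round black rubber mat, 92 mm across, 3 mm thick, fixed to the table: place for the empty cup. Origin: centre of its underside.
- tab1: White pressed detergent tablet, film-wrapped and slippery, a block 15 x 18 x 12 mm (x, y, z), 12 g; starts in the cup. Origin: centre of its 15 x 18 underside. Four to six tablets are present.
- tab2: White pressed detergent tablet, film-wrapped and slippery, a block 15 x 18 x 12 mm (x, y, z), 12 g; starts in the cup. Origin: centre of its 15 x 18 underside. Four to six tablets are present.
- tab3: White pressed detergent tablet, film-wrapped and slippery, a block 15 x 18 x 12 mm (x, y, z), 12 g; starts in the cup. Origin: centre of its 15 x 18 underside. Four to six tablets are present.
- tab4: White pressed detergent tablet, film-wrapped and slippery, a block 15 x 18 x 12 mm (x, y, z), 12 g; starts in the cup. Origin: centre of its 15 x 18 underside. Four to six tablets are present.
- tab5: White pressed detergent tablet, film-wrapped and slippery, a block 15 x 18 x 12 mm (x, y, z), 12 g; starts in the cup. Origin: centre of its 15 x 18 underside. Four to six tablets are present.
- tab6: White pressed detergent tablet, film-wrapped and slippery, a block 15 x 18 x 12 mm (x, y, z), 12 g; starts in the cup. Origin: centre of its 15 x 18 underside. Four to six tablets are present.
- drawer_in (a point): Centre of the inner floor of the dosing unit's white drawer, 18 mm above the table; moves with it. x points in the closing direction, z up. Open-topped tray, inside 114 x 112 mm (x, y), walls 51 mm high above this floor, 4 mm thick; its -x end is closed by a grey front panel 140 mm wide, 10 mm thick, 74 mm high above this floor.
- doser: Fixed dosing unit: grey base 310 x 160 x 12 mm with a dark hood over its +x half (x from 0 to 155 mm, top 96 mm above the table), open towards -x. The drawer slides along its +x under the hood, so it can be filled only while pulled out. Origin: centre of its underside.
- drawer_push (a point): Point in the middle of the outer face of the drawer's front panel, 70 mm above the table, where to push; x is the closing direction (into the unit). The panel's top edge is 92 mm above the table. Moves with the drawer.
- drawer (a joint): Travel of the drawer: 0 fully pulled out, 0.120 m fully home (end stop). It slides with about 1 N; between about 0.100 and 0.110 m a spring catch resists with 4 to 7 N, beyond 0.111 m it snaps the drawer to 0.120 and holds it there.
- ball1_center (a point): Centre of a grey felted dryer ball, 54 mm in diameter, 50 g; starts in one of the four square holes of the wooden rack with its centre about 35 mm above the table. Two to four balls are present.
- ball2_center (a point): Centre of a grey felted dryer ball, 54 mm in diameter, 50 g; starts in one of the four square holes of the wooden rack with its centre about 35 mm above the table. Two to four balls are present.
- ball3_center (a point): Centre of a grey felted dryer ball, 54 mm in diameter, 50 g; starts in one of the four square holes of the wooden rack with its centre about 35 mm above the table. Two to four balls are present.
- ball4_center (a point): Centre of a grey felted dryer ball, 54 mm in diameter, 50 g; starts in one of the four square holes of the wooden rack with its centre about 35 mm above the table. Two to four balls are present.
- rack: Wooden board 190 x 190 x 14 mm, fixed, with four square through-holes of 34 mm, centred at (+-48, +-48) mm from its centre; a ball sits in a hole. Origin: centre of its underside, x and y along its sides.
- basket: Deep wire basket with a black rim, loose on the table, 190 x 170 mm outside (its x, y), 100 mm high, walls and floor 4 mm, 0.8 kg. Origin: centre of its underside, z up.
- stain_spray: White spray can, 52 mm across, 150 mm high: leave alone.
- button_jar: Small amber jar, 48 mm across, 55 mm high: leave alone.
- lint_brush: Lint brush, about 200 mm long and 30 mm high, lying along y between the robot and the rack: leave alone.
Not all that is in view belongs to the job. Leave any purple look-alike of the part that bears ball1_center alone.

How it is judged:
On the way, in this order (a step that is already met when the one before it is completed fails the run):
1. all tablets are in the drawer while it is still open (x of tab1 in the frame of drawer_in between -0.06 and 0.06 m and y of tab1 in the frame of drawer_in between -0.06 and 0.06 m and z of tab1 in the frame of drawer_in between -0.006 and 0.045 m and x of tab2 in the frame of drawer_in between -0.06 and 0.06 m and y of tab2 in the frame of drawer_in between -0.06 and 0.06 m and z of tab2 in the frame of drawer_in between -0.006 and 0.045 m and x of tab3 in the frame of drawer_in between -0.06 and 0.06 m and y of tab3 in the frame of drawer_in between -0.06 and 0.06 m and z of tab3 in the frame of drawer_in between -0.006 and 0.045 m and x of tab4 in the frame of drawer_in between -0.06 and 0.06 m and y of tab4 in the frame of drawer_in between -0.06 and 0.06 m and z of tab4 in the frame of drawer_in between -0.006 and 0.045 m and x of tab5 in the frame of drawer_in between -0.06 and 0.06 m and y of tab5 in the frame of drawer_in between -0.06 and 0.06 m and z of tab5 in the frame of drawer_in between -0.006 and 0.045 m and x of tab6 in the frame of drawer_in between -0.06 and 0.06 m and y of tab6 in the frame of drawer_in between -0.06 and 0.06 m and z of tab6 in the frame of drawer_in between -0.006 and 0.045 m and value of joint drawer below 0.09 m), for 0.2 s.
2. the drawer has been pushed home past its catch (value of joint drawer above 0.1175 m), for 0.2 s.
At the end, for the whole second after the job is handed in: Every tablet lies inside the drawer, the drawer is latched fully home (within 2.5 mm of its stop), every ball rests inside the basket below its rim, the basket stands upright on the table, and the cup stands upright on the mat with its centre within 30 mm of the mat's (x of tab1 in the frame of drawer_in between -0.06 and 0.06 m and y of tab1 in the frame of drawer_in between -0.06 and 0.06 m and z of tab1 in the frame of drawer_in between -0.006 and 0.045 m and x of tab2 in the frame of drawer_in between -0.06 and 0.06 m and y of tab2 in the frame of drawer_in between -0.06 and 0.06 m and z of tab2 in the frame of drawer_in between -0.006 and 0.045 m and x of tab3 in the frame of drawer_in between -0.06 and 0.06 m and y of tab3 in the frame of drawer_in between -0.06 and 0.06 m and z of tab3 in the frame of drawer_in between -0.006 and 0.045 m and x of tab4 in the frame of drawer_in between -0.06 and 0.06 m and y of tab4 in the frame of drawer_in between -0.06 and 0.06 m and z of tab4 in the frame of drawer_in between -0.006 and 0.045 m and x of tab5 in the frame of drawer_in between -0.06 and 0.06 m and y of tab5 in the frame of drawer_in between -0.06 and 0.06 m and z of tab5 in the frame of drawer_in between -0.006 and 0.045 m and x of tab6 in the frame of drawer_in between -0.06 and 0.06 m and y of tab6 in the frame of drawer_in between -0.06 and 0.06 m and z of tab6 in the frame of drawer_in between -0.006 and 0.045 m and value of joint drawer above 0.1175 m and x of ball1_center in the frame of basket between -0.085 and 0.085 m and y of ball1_center in the frame of basket between -0.075 and 0.075 m and z of ball1_center in the frame of basket between 0.02 and 0.095 m and linear speed of each of ball1, ball2, ball3, ball4 below 0.05 m/s and x of ball2_center in the frame of basket between -0.085 and 0.085 m and y of ball2_center in the frame of basket between -0.075 and 0.075 m and z of ball2_center in the frame of basket between 0.02 and 0.095 m and x of ball3_center in the frame of basket between -0.085 and 0.085 m and y of ball3_center in the frame of basket between -0.075 and 0.075 m and z of ball3_center in the frame of basket between 0.02 and 0.095 m and x of ball4_center in the frame of basket between -0.085 and 0.085 m and y of ball4_center in the frame of basket between -0.075 and 0.075 m and z of ball4_center in the frame of basket between 0.02 and 0.095 m and horizontal distance between cup and mat below 0.03 m and angle between each of cup, basket's own z axis and vertical below 0.12 rad and height (world z) of each of cup, basket below 0.012 m and linear speed of each of cup, basket below 0.03 m/s); the robot touches nothing.
It fails at once if a ball strikes the basket's floor hard (dropped or thrown in instead of lowered) (contact force between any of ball1, ball2, ball3, ball4 and basket_c0 above 9 N).
It fails at once if the spray can, the jar or the lint brush is moved by more than 4 cm or knocked over (distance of any of stain_spray, button_jar, lint_brush from where it was at the start of the episode above 0.04 m or angle between any of stain_spray, button_jar's own z axis and vertical above 0.5 rad).
Of tab4, tab5, tab6 only 1 to 3 are there at a start; the rules pass over those that are not, and their reading is None.
Of ball1, ball2, ball3, ball4 only 2 to 4 are there at a start; the rules pass over those that are not, and their reading is None.
At some moment in a run one of cup, basket may be knocked a few centimetres aside while the robot is not near it.
It also fails if it takes over 210 s, if anything falls off the work surface, if the arm or the gripper's body presses on something with over 40 N, if the wrist force passes 120 N, or if a joint passes its speed limit or range.

### The arm

A 6-joint arm with a two-finger parallel gripper is mounted at the origin on the work surface. World frame = base frame: x ahead of the robot, y to its left, z up, the work surface at z = 0. Lengths are in m, angles in rad, forces in N, time in s.
With the tool pointing down it reaches from about 0.325 to 0.9 m from the base axis. Payload 6.1 kg.
Tool frame: the origin (TCP) lies at the very end of the fingers, on their centre line; the grasp point (between the pads) lies manip.hold_point_z behind it (manip.hold_point_z is the distance from the TCP to the grasp point, in m); z points along the fingers, y is the line along which they close (so a half turn about z gives the same grasp; the last joint's range is limited). The gripper opens to 87 mm and grips with 3 to 60 N. Pads are 19 mm wide; open, the fingers measure 117 mm over their backs; the gripper's body (75 mm by 190 mm) begins 51 mm behind the grasp point.
Start: joints at [-0.126, 0.22, 1.526, -0, 1.395, -0.126], TCP at [0.625, -0, 0.223] pointing down, gripper open.
Joint ranges: [-2.98, 2.98], [-0.91, 2.08], [0.09, 2.57], [-1.24, 4.39], [0.2, 2.65], [-2.68, 2.68]. Speed limits (rad/s): [2.57, 2.57, 3.01, 3.14, 3.14, 3.14].

### API

Orientations are given as a rotation vector (axis times angle).
In Python, from cell import sensors, eyes, manip, nets gives the robot as it stands.
- The arm moves only by the shell command python3 -m creep 'ROWS' [FORCE]. ROWS is a JSON object of lists of equal length, an entry for each row: "hand": the opening, from 0 (shut) to 1 (fully open); "linear": the shift along the tool's x, y, z in mm, a list of three; "delta_rot": the turn, a rotation vector about the tool's x, y, z in rad, a list of three. A call has 1 to 8 rows; each row is the pose to reach, as a shift and turn from the pose commanded when the call began, along the tool's axes at that moment; what a row does not reach only later rows make up. A row lasts 1/12 s, in which the tool goes at most 41.7 mm and 7.16 degrees, less where a joint would pass 70% of its speed; a pose out of reach is approached as far as the arm can. A call with a gripper value outside its range is refused whole. The fingers move at their own pace and stop on an object; FORCE is the grip in N (left out, the last holds). Time passes only in rows, so rows that repeat a pose let the fingers close. It gives the time, the measured TCP pose, the force, the opening and the grip force at its end, in the units of the state.
- sensors.get_obs(): the state, without advancing time (a new reading comes with each control period).
- eyes.read_camera(name): name is "scene" or "side" or "wrist"; returns (picture, depth): 420x560x3 uint8, blue, green, red; 420x560 float32, m along the optical axis (not along the pixel's ray), 0 where there is no reading.
- eyes.camera_info(name): a dict with "K" (3x3 intrinsics, pixels), "T" (4x4, takes a point from camera to world coordinates). Camera axes: x right, y up, looking along -z (the intrinsics and any distortion apply to the point x, -y, -z); pixel columns grow to the right and rows downward; lengths in m; the calibration is good to about 2 mm. The wrist camera is an equidistant fisheye: a pixel r from the principal point sees the ray r / f radians off the axis. A picture is of the moment at which its call begins: read the wrist's pose just before it. camera_info takes no time and is no camera call; for the wrist camera it gives the pose at the moment of the call.
- manip.close_job(): hands the job in; it is judged then, once.
Trained networks look in the newest picture that a camera, given by its name, has taken for a name from the list of things; names that differ only in an ending like _2 or _b are one class to them, and where a whole thing is asked for, a point or a joint stands for the part that bears it (a point fixed in the world has none). Each returns a list of dicts, best first, with "p" (0 to 1); they miss things now and then, are a little off and sometimes report something else, mostly with a low value. They report only what shows in the picture. A call takes as long as a camera call. They do not tell look-alikes from the thing itself.
- nets.trace(camera, name): "mask" (420x560 bool, what is visible of it) and "xy" ([column, row] in pixels, amid what is visible of it).
The state is a dict: "t": time; "qpos": joint angles; "dq": joint speeds; "joint_efforts": joint torques, N m; "ee_pos": TCP position; "tcp_rot": TCP orientation; "contact_force": force on the tool from outside, world axes, zero at the start; "torque": the same for the moment, N m; "width": finger opening in m; "grasp_force": force on a finger pad.
Only numpy, scipy, OpenCV 4.12 (cv2) and the standard library are available. Lean on these libraries where they do the work, as an engineer would, in place of code of your own. Each camera call takes 0.05 s, during which the arm holds its last target. There are 200 camera calls.

## Working session

There is one attempt and no reset: what is moved stays moved. The work goes in short steps, Python scripts to look and compute and a shell command to move; the robot and the scene stay as the last step left them, time stands still between calls to the robot, and variables do not carry over. Pictures are saved under pics/ and viewed, at most 14 in all, crops included, and the job is handed in when it is done.

```bash
mkdir -p pics; ls
python3 - <<'E'
from cell import sensors, eyes, manip, nets
import cv2
print(sensors.get_obs()); print(manip.hold_point_z)
for n in("scene","side"):
    p,d=eyes.read_camera(n); cv2.imwrite(f"pics/{n}0.png",p); i=eyes.camera_info(n); print(n,i)
E
```

```text
pics
{'t': 0.0, 'qpos': array([-1.26096222e-01,  2.21225493e-01,  1.52760793e+00, -6.27186432e-06,
        1.39470617e+00, -1.26111656e-01]), 'dq': array([-0.00035987,  0.00155834, -0.0011127 ,  0.00053997, -0.00101294,
        0.00230524]), 'joint_efforts': array([-1.67445501e-05, -4.94609964e+01, -3.87383544e+01,  6.99962187e-02,
        5.70271199e-02, -1.42064664e-04]), 'ee_pos': array([6.24377821e-01, 7.52742029e-05, 2.21439339e-01]), 'tcp_rot': array([-2.22033721e+00, -2.22037393e+00,  1.88010621e-03]), 'contact_force': array([ 1.24507257,  0.45349797, -0.33819704]), 'torque': array([-0.0063513 ,  0.01896753,  0.01717484]), 'grasp_force': 0.0, 'width': 0.08713002667164758}
0.0187
scene {'K': array([[400.72508509,   0.        , 279.37149799],
       [  0.        , 400.72508509, 211.77975409],
       [  0.        ,   0.        ,   1.        ]]), 'T': array([[ 0.76125857, -0.5487451 ,  0.34549125,  0.88021373],
       [ 0.64843488,  0.64074982, -0.4110619 , -0.32429048],
       [ 0.00419474,  0.53695297,  0.84360175,  0.90378209],
       [ 0.        ,  0.        ,  0.        ,  1.        ]])}
side {'K': array([[480.2776689 ,   0.        , 277.54397986],
       [  0.        , 480.2776689 , 204.24274494],
       [  0.        ,   0.        ,   1.        ]]), 'T': array([[-9.86969269e-01,  8.31649421e-02, -1.37750697e-01,
         3.93714486e-01],
       [-1.60908151e-01, -5.12653287e-01,  8.43383172e-01,
         1.08236398e+00],
       [-4.78434868e-04,  8.54558482e-01,  5.19354957e-01,
         6.95706563e-01],
       [ 0.00000000e+00,  0.00000000e+00,  0.00000000e+00,
         1.00000000e+00]])}
```

View pics/scene0.png

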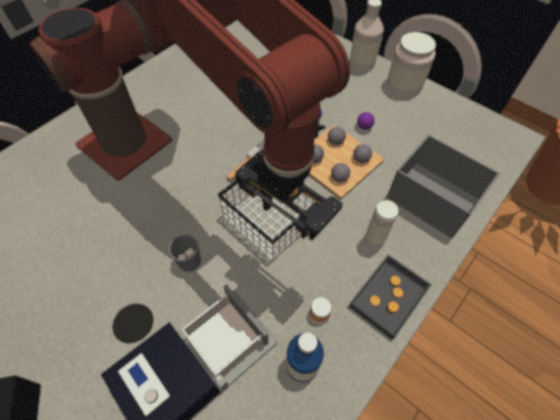

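View pics/side0.png

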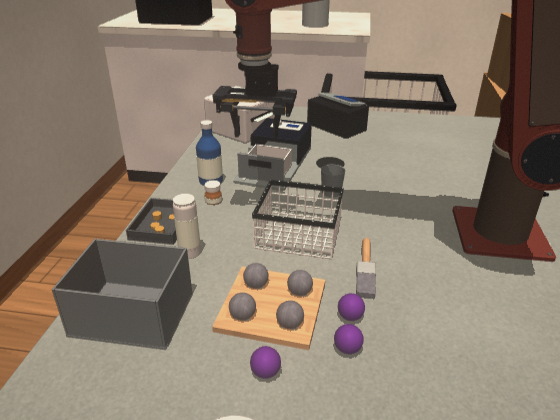

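The scene shows the cup (186,253), mat (133,322), doser with open drawer (225,340), wire basket (265,210), rack with 4 grey balls (338,135; 362,153; 340,172; 315,153), purple look-alike at (366,120), spray can (382,222), jar (320,308). The side view shows three purple balls on the table (350,306; 348,338; 265,362), while the grey ones are all in the rack (256,275; 300,283; 242,306; 290,314), and the brush is at (366,265).

```bash
cat > h.py <<'E'
from cell import sensors, eyes, manip, nets
import numpy as np, cv2
from scipy.spatial.transform import Rotation as R
def cloud(cam,d,T=None):
    i=eyes.camera_info(cam); K=i["K"]; T=i["T"] if T is None else T
    v,u=np.mgrid[:d.shape[0],:d.shape[1]]
    x=(u-K[0,2])/K[0,0]; y=(v-K[1,2])/K[1,1]
    if cam=="wrist":
        r=np.hypot(x,y); s=np.where(r>1e-6,np.tan(np.minimum(r,1.5))/np.maximum(r,1e-9),1); x=x*s;y=y*s
    P=np.stack([x*d,-y*d,-d],-1)
    return P@T[:3,:3].T+T[:3,3]
def fitcirc(xy):
    A=np.c_[2*xy,np.ones(len(xy))]; s=np.linalg.lstsq(A,(xy**2).sum(1),rcond=None)[0]
    return s[:2],np.sqrt(s[2]+s[:2]@s[:2])
def fitsph(p):
    A=np.c_[2*p,np.ones(len(p))]; s=np.linalg.lstsq(A,(p**2).sum(1),rcond=None)[0]
    return s[:3],np.sqrt(s[3]+s[:3]@s[:3])
E
python3 - <<'E'
from h import *
np.set_printoptions(precision=3,suppress=True)
for c in("scene","side"):
    p,d=eyes.read_camera(c); P=cloud(c,d)
    np.savez(f"{c}.npz",p=p,d=d,P=P)
    M={}
    for n in ["cup","mat","drawer_in","doser","ball1_center","rack","basket","stain_spray","button_jar","lint_brush"]:
        for r in nets.trace(c,n)[:5]:
            m=r["mask"]&(d>0); q=P[m]
            if len(q)<10: continue
            M[n+str(len(M))]=r["mask"]
            lo,hi=np.percentile(q,[3,97],axis=0)
            print(c,n,round(r["p"],2),np.round(r["xy"]),len(q),"med",np.median(q,0),"lo",lo,"hi",hi, "sph" if "ball" in n else "", fitsph(q) if "ball" in n else "")
    np.savez(f"{c}_m.npz",**M)
E
```

```text
scene cup 0.93 [186. 255.] 855 med [ 0.427 -0.14   0.047] lo [ 0.404 -0.17   0.003] hi [ 0.468 -0.11   0.077]  
scene mat 0.7 [133. 324.] 1238 med [ 0.453 -0.328  0.005] lo [ 0.414 -0.366  0.002] hi [ 0.491 -0.288  0.008]  
scene drawer_in 0.6 [226. 333.] 4130 med [ 0.636 -0.212  0.022] lo [ 0.577 -0.276  0.018] hi [ 0.704 -0.155  0.094]  
scene drawer_in 0.51 [190. 362.] 12641 med [ 0.632 -0.309  0.096] lo [ 0.547 -0.427  0.012] hi [ 0.711 -0.157  0.103]  
scene doser 0.57 [191. 360.] 12632 med [ 0.632 -0.309  0.096] lo [ 0.547 -0.427  0.012] hi [ 0.711 -0.157  0.103]  
scene ball1_center 0.6 [318. 152.] 141 med [0.489 0.308 0.053] lo [0.471 0.291 0.031] hi [0.498 0.327 0.063] sph (array([0.474, 0.312, 0.039]), np.float64(0.0245163888871452))
scene ball1_center 0.51 [367. 119.] 262 med [0.514 0.508 0.043] lo [0.488 0.495 0.017] hi [0.532 0.533 0.056] sph (array([0.507, 0.522, 0.028]), np.float64(0.027905445351250637))
scene rack 0.87 [340. 160.] 2168 med [0.539 0.354 0.016] lo [0.443 0.258 0.006] hi [0.62  0.442 0.019]  
scene rack 0.54 [190. 364.] 12628 med [ 0.632 -0.309  0.096] l
[... 2525 characters left out ...]
0.018] hi [ 0.709 -0.142  0.092]  
side basket 0.56 [290. 223.] 3366 med [0.522 0.121 0.042] lo [ 0.408 -0.001 -0.001] hi [0.6   0.178 0.101]  
side basket 0.4 [366. 275.] 837 med [0.335 0.24  0.017] lo [0.317 0.124 0.006] hi [0.354 0.302 0.021]  
side stain_spray 0.63 [185. 224.] 1402 med [0.741 0.226 0.094] lo [0.724 0.182 0.002] hi [0.772 0.234 0.151]  
side button_jar 0.9 [212. 191.] 357 med [ 0.756 -0.021  0.034] lo [ 0.738 -0.053  0.003] hi [ 0.777 -0.012  0.057]  
side button_jar 0.53 [330. 180.] 556 med [ 0.435 -0.117  0.057] lo [ 0.406 -0.17   0.005] hi [ 0.466 -0.103  0.075]  
side lint_brush 0.61 [366. 275.] 855 med [0.336 0.239 0.017] lo [0.317 0.121 0.005] hi [0.354 0.302 0.021]
```

```bash
cat >> h.py <<'E'
def sel(P,lo,hi): 
    q=P.reshape(-1,3); return q[np.all((q>lo)&(q<hi),1)]
def rect(xy): (c,s,a)=cv2.minAreaRect((xy*1000).astype(np.float32)); return np.round(c,1),np.round(s,1),round(a,1)
def ballfit(q,r=.027):
    from scipy.optimize import least_squares
    return least_squares(lambda c:np.linalg.norm(q-c,axis=1)-r,q.mean(0)-[0,0,.02],loss="soft_l1",f_scale=.002).x
E
python3 - <<'E'
from h import *
np.set_printoptions(precision=3,suppress=True)
A={c:np.load(c+".npz") for c in("scene","side")}
for c in list(A)+["both"]:
    P=np.concatenate([A[k]["P"].reshape(-1,3) for k in A]) if c=="both" else A[c]["P"].reshape(-1,3)
    print(c,"cup",fitcirc(sel(P,[.38,-.2,.071],[.49,-.08,.082])[:,:2]))
    print("mat",[np.load(c+"_m.npz")[k].sum() for k in np.load(c+"_m.npz") if k.startswith("mat")] if c!="both" else "")
    print("hood",rect(sel(P,[.5,-.48,.09],[.75,-.25,.101])[:,:2]))
    print("panel",rect(sel(P,[.5,-.19,.088],[.75,-.10,.096])[:,:2]))
    print("basket",rect(sel(P,[.38,-.02,.09],[.62,.2,.103])[:,:2]))
    print("rack",rect(sel(P,[.41,.23,.010],[.64,.47,.018])[:,:2]))
    for b in [(.475,.305),(.57,.31),(.475,.4),(.57,.4)]:
        q=sel(P,[b[0]-.05,b[1]-.05,.03],[b[0]+.05,b[1]+.05,.075]); print(" ",b,len(q),ballfit(q) if len(q)>20 else "")
E
```

```text
scene cup (array([ 0.436, -0.139]), np.float64(0.03255670499673541))
mat [np.int64(1242)]
hood (array([ 617.1, -365.2]), array([155.2, 159.9]), 81.6)
panel (array([ 648.2, -158. ]), array([ 10.6, 139. ]), 81.5)
basket (array([502.8,  87.6]), array([174.4, 194.3]), 86.0)
rack (array([524.5, 356.4]), array([194.2, 192.2]), 85.4)
  (0.475, 0.305) 141 [0.472 0.312 0.037]
  (0.57, 0.31) 296 [0.568 0.305 0.037]
  (0.475, 0.4) 262 [0.48  0.408 0.037]
  (0.57, 0.4) 276 [0.576 0.401 0.037]
side cup (array([ 0.435, -0.137]), np.float64(0.033040486365126735))
mat [np.int64(204), np.int64(1626)]
hood (array([ 647.9, -374.7]), array([176.1, 225.5]), 80.6)
panel (array([ 645.7, -154.1]), array([ 18.5, 137. ]), 82.7)
basket (array([502.6,  88.6]), array([179.7, 193.4]), 86.8)
rack (array([524.7, 357.4]), array([195.9, 190.7]), 85.5)
  (0.475, 0.305) 474 [0.473 0.313 0.035]
  (0.57, 0.31) 446 [0.568 0.305 0.034]
  (0.475, 0.4) 577 [0.481 0.408 0.035]
  (0.57, 0.4) 546 [0.576 0.4   0.035]
both cup (array([ 0.436, -0.138]), np.float64(0.032753774413687896))
mat 
hood (array([ 647.7, -374.9]), array([176.3, 225.3]), 80.8)
panel (array([ 647.7, -154.1]), array([ 18.5, 141. ]), 81.7)
basket (array([502.1,  88.6]), array([179.7, 194.5]), 86.8)
rack (array([524.6, 357.3]), array([196.1, 192.3]), 85.5)
  (0.475, 0.305) 615 [0.473 0.312 0.035]
  (0.57, 0.31) 742 [0.568 0.304 0.035]
  (0.475, 0.4) 839 [0.481 0.408 0.035]
  (0.57, 0.4) 822 [0.576 0.4   0.035]
```

Run:
```python
import cv2
a=cv2.imread("pics/scene0.png"); b=cv2.imread("pics/side0.png")
x=cv2.resize(a[220:410,90:340],None,fx=3,fy=3,interpolation=3)
y=cv2.resize(b[220:390,190:440],None,fx=3,fy=3,interpolation=3)
cv2.imwrite("pics/crop1.png",x); cv2.imwrite("pics/crop2.png",y)
```

```text
(no output)
```

View pics/crop1.png

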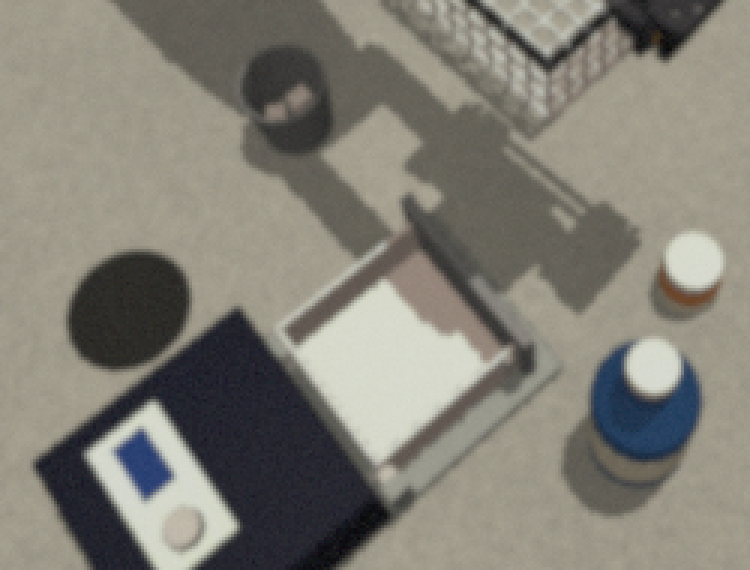

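Crop check: in the cup (285,100) several pale tablets are visible; the drawer (400,350) is open and the mat (130,310) is empty. Geometry agrees with the given sizes (hood 155x160, panel 10x140, basket about 190x170, balls at z≈35 mm). Grey balls in the rack are the targets; the purple ones are on the table.

```bash
cat > to.py <<'E'
# usage: to.py x y z [mm]  -> shift in tool axes (mm) from the measured pose
import sys; from h import *
s=sensors.get_obs(); Rt=R.from_rotvec(s["tcp_rot"]).as_matrix(); t=np.array(list(map(float,sys.argv[1:4])))
d=t-s["ee_pos"]*1000
print("t",round(s["t"],1),"pos",np.round(s["ee_pos"]*1000,1),"lin",np.round(Rt.T@d,1),"q",np.round(s["qpos"],2),"w",round(s["width"]*1000,1),"F",np.round(s["contact_force"],1),"\n axes y",np.round(Rt[:,1],3),"z",np.round(Rt[:,2],3))
E
python3 -m creep '{"hand":[1,1,1,1,1,1,1,1],"linear":[[300,-140,0],[300,-140,0],[300,-140,0],[300,-140,0],[300,-140,0],[300,-140,0],[300,-140,0],[300,-140,0]],"delta_rot":[[0,0,0.785],[0,0,0.785],[0,0,0.785],[0,0,0.785],[0,0,0.785],[0,0,0.785],[0,0,0.785],[0,0,0.785]]}' 15
python3 to.py 473 312 120
```

```text
t: 1.87
ee_pos: [0.4874, 0.2943, 0.2228]
tcp_rot: [-2.905, -1.197, -0.001]
contact_force: [1.0, 0.1, -0.7]
width: 0.087
grasp_force: 0.0
t 1.9 pos [487.4 294.3 222.8] lin [  2.2 -22.7 102.8] q [0.4  0.09 1.67 0.   1.38 1.19] w 87.0 F [ 1.   0.1 -0.7] 
 axes y [ 0.704 -0.71   0.   ] z [ 0.001  0.    -1.   ]
```

```bash
python3 -m creep '{"hand":[1,1,1,1,1,1],"linear":[[0,-17,40],[0,-17,80],[0,-17,120],[0,-17,130],[0,-17,130],[0,-17,130]],"delta_rot":[[0,0,0],[0,0,0],[0,0,0],[0,0,0],[0,0,0],[0,0,0]]}'
python3 to.py 473 312 29
```

```text
t: 2.37
ee_pos: [0.477, 0.3048, 0.0935]
tcp_rot: [-2.902, -1.202, -0.0]
contact_force: [0.9, -0.4, 0.8]
width: 0.0875
grasp_force: 0.0
t 2.4 pos [477.  304.8  93.5] lin [ 2.2 -7.9 64.5] q [ 0.43  0.21  1.8  -0.    1.14  1.21] w 87.5 F [ 0.9 -0.4  0.8] 
 axes y [ 0.707 -0.707  0.   ] z [ 0.  0. -1.]
```

```bash
python3 -m creep '{"hand":[1,1,1,1,0,0,0,0],"linear":[[2,-8,30],[2,-8,64],[2,-8,64],[2,-8,64],[2,-8,64],[2,-8,64],[2,-8,64],[2,-8,64]],"delta_rot":[[0,0,0],[0,0,0],[0,0,0],[0,0,0],[0,0,0],[0,0,0],[0,0,0],[0,0,0]]}' 15
python3 -m creep '{"hand":[0,0,0,0],"linear":[[0,0,0],[0,0,0],[0,0,0],[0,0,0]],"delta_rot":[[0,0,0],[0,0,0],[0,0,0],[0,0,0]]}' 15
python3 to.py 473 312 170
```

```text
t: 3.03
ee_pos: [0.4735, 0.3124, 0.0306]
tcp_rot: [-2.902, -1.202, -0.005]
contact_force: [0.7, 0.3, -0.6]
width: 0.0679
grasp_force: 0.0
t: 3.37
ee_pos: [0.4727, 0.3119, 0.0291]
tcp_rot: [2.902, 1.203, 0.002]
contact_force: [1.1, -2.2, 3.0]
width: 0.0531
grasp_force: 15.0
t 3.4 pos [472.7 311.9  29.1] lin [   0.4    0.2 -140.9] q [ 0.44  0.3   1.82 -0.    1.02  1.23] w 53.1 F [ 1.1 -2.2  3. ] 
 axes y [ 0.707 -0.707  0.001] z [ 0.001  0.    -1.   ]
```

```bash
python3 -m creep '{"hand":[0,0,0,0],"linear":[[0,0,-40],[0,0,-80],[0,0,-120],[0,0,-141]],"delta_rot":[[0,0,0],[0,0,0],[0,0,0],[0,0,0]]}'
python3 -m creep '{"hand":[0,0,0,0,0,0,0,0],"linear":[[-188,172,0],[-188,172,0],[-188,172,0],[-188,172,0],[-188,172,0],[-188,172,0],[-188,172,0],[-188,172,0]],"delta_rot":[[0,0,0],[0,0,0],[0,0,0],[0,0,0],[0,0,0],[0,0,0],[0,0,0],[0,0,0]]}'
python3 to.py 462 57 34
python3 - <<'E'
from h import *
for c in("scene","side"):
    p,d=eyes.read_camera(c);P=cloud(c,d).reshape(-1,3);cv2.imwrite(f"pics/{c}1.png",p)
    print(rect(sel(P,[.38,-.02,.09],[.62,.2,.104])[:,:2]), len(sel(P,[.38,-.02,.09],[.62,.2,.104])))
E
```

```text
t: 3.7
ee_pos: [0.4737, 0.3129, 0.1744]
tcp_rot: [-2.902, -1.203, -0.008]
contact_force: [1.2, 1.2, -0.4]
width: 0.0532
grasp_force: 15.0
t: 4.37
ee_pos: [0.4606, 0.0552, 0.1693]
tcp_rot: [-2.905, -1.196, 0.001]
contact_force: [0.3, 1.3, -1.1]
width: 0.0533
grasp_force: 15.0
t 4.4 pos [460.6  55.2 169.3] lin [  2.3  -0.3 135.3] q [-0.05 -0.13  1.99  0.    1.28  0.74] w 53.3 F [ 0.3  1.3 -1.1] 
 axes y [ 0.704 -0.71  -0.   ] z [-0.  0. -1.]
(array([502.7,  88.1]), array([175.6, 194.1]), 85.9) 863
(array([503. ,  88.6]), array([178.9, 192.8]), 86.2) 954
```

View pics/side1.png

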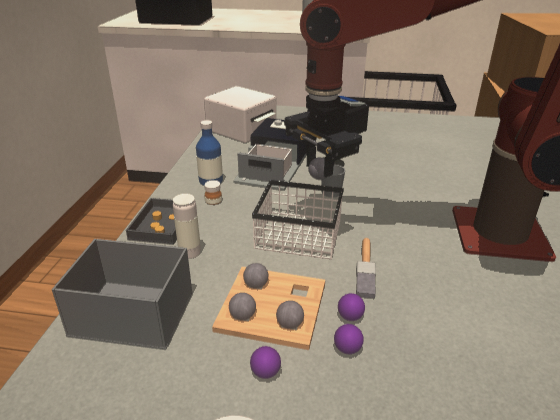

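The side view shows the ball held at (322,168) above the basket's near-robot corner; the basket is unmoved and three grey balls remain in the rack.

```bash
python3 -m creep '{"hand":[0,0,0,0,0,0,0,0],"linear":[[2,0,40],[2,0,80],[2,0,110],[2,0,125],[2,0,132],[2,0,135],[2,0,135],[2,0,135]],"delta_rot":[[0,0,0],[0,0,0],[0,0,0],[0,0,0],[0,0,0],[0,0,0],[0,0,0],[0,0,0]]}'
python3 -m creep '{"hand":[0.65,0.7,0.75,0.75,0.75,0.75,0.75,0.75],"linear":[[0,0,0],[0,0,0],[0,0,0],[0,0,0],[0,0,-30],[0,0,-70],[0,0,-110],[0,0,-110]],"delta_rot":[[0,0,0],[0,0,0],[0,0,0],[0,0,0],[0,0,0],[0,0,0],[0,0,0],[0,0,0]]}'
python3 to.py 568 304.5 145
```

```text
t: 5.13
ee_pos: [0.4636, 0.0594, 0.0358]
tcp_rot: [2.901, 1.204, 0.003]
contact_force: [1.3, 0.0, -0.1]
width: 0.0531
grasp_force: 15.0
t: 5.8
ee_pos: [0.4678, 0.0585, 0.1532]
tcp_rot: [2.897, 1.2, 0.02]
contact_force: [1.1, -0.2, 1.1]
width: 0.0652
grasp_force: 0.0
t 5.8 pos [467.8  58.5 153.2] lin [ 244.8 -103.1    9.5] q [-0.04 -0.1   2.    0.    1.23  0.74] w 65.2 F [ 1.1 -0.2  1.1] 
 axes y [ 0.707 -0.707  0.01 ] z [ 0.014 -0.001 -1.   ]
```

```bash
python3 -m creep '{"hand":[1,1,1,1,1,1,1,1],"linear":[[245,-103,5],[245,-103,5],[245,-103,5],[245,-103,5],[245,-103,5],[245,-103,5],[245,-103,5],[245,-103,5]],"delta_rot":[[0,0,0],[0,0,0],[0,0,0],[0,0,0],[0,0,0],[0,0,0],[0,0,0],[0,0,0]]}'
python3 to.py 568 304.5 29
```

```text
t: 6.47
ee_pos: [0.5633, 0.3084, 0.1392]
tcp_rot: [-2.899, -1.207, -0.002]
contact_force: [0.2, -0.7, 0.4]
width: 0.087
grasp_force: 0.0
t 6.5 pos [563.3 308.4 139.2] lin [  0.3   6.1 110.2] q [0.38 0.33 1.56 0.   1.26 1.16] w 87.0 F [ 0.2 -0.7  0.4] 
 axes y [ 0.71  -0.705 -0.   ] z [ 0.001  0.001 -1.   ]
```

Run:
```python
from h import *
p,d=eyes.read_camera("scene");P=cloud("scene",d).reshape(-1,3);cv2.imwrite("pics/scene2.png",p)
q=sel(P,[.42,.01,.03],[.58,.16,.085]); print(len(q)); 
print(rect(sel(P,[.38,-.02,.09],[.62,.2,.104])[:,:2]))
cv2.imwrite("pics/c3.png",cv2.resize(p[100:360,130:420],None,fx=2,fy=2))
```

```text
313
(array([502.2,  87.9]), array([175.5, 195.4]), 85.7)
```

View pics/c3.png

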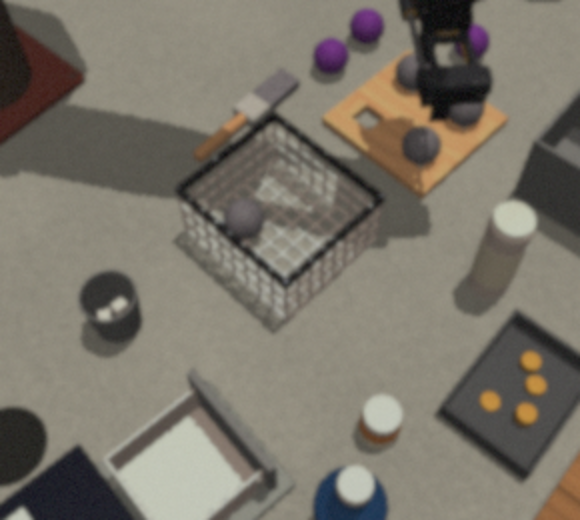

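The crop shows ball 1 resting in the basket at (243,217), with the hand above the second ball at the rack.

```bash
python3 -m creep '{"hand":[1,1,1,1,1,0,0,0],"linear":[[0,6,40],[0,6,80],[0,6,105],[0,6,110],[0,6,110],[0,6,110],[0,6,110],[0,6,110]],"delta_rot":[[0,0,0],[0,0,0],[0,0,0],[0,0,0],[0,0,0],[0,0,0],[0,0,0],[0,0,0]]}'
python3 -m creep '{"hand":[0,0,0,0,0,0,0,0],"linear":[[0,0,0],[0,0,0],[0,0,0],[0,0,0],[0,0,-40],[0,0,-80],[0,0,-120],[0,0,-141]],"delta_rot":[[0,0,0],[0,0,0],[0,0,0],[0,0,0],[0,0,0],[0,0,0],[0,0,0],[0,0,0]]}'
python3 -m creep '{"hand":[0,0,0,0,0,0,0,0],"linear":[[-200,158,0],[-200,158,0],[-200,158,0],[-200,158,0],[-200,158,0],[-200,158,0],[-200,158,0],[-200,158,0]],"delta_rot":[[0,0,0],[0,0,0],[0,0,0],[0,0,0],[0,0,0],[0,0,0],[0,0,0],[0,0,0]]}'
python3 to.py 538 51 34
```

```text
t: 7.18
ee_pos: [0.569, 0.3011, 0.0326]
tcp_rot: [2.902, 1.202, 0.008]
contact_force: [0.4, -0.4, 0.5]
width: 0.0742
grasp_force: 0.0
t: 7.85
ee_pos: [0.5689, 0.3014, 0.1762]
tcp_rot: [2.902, 1.203, 0.01]
contact_force: [1.6, -0.3, 0.1]
width: 0.0532
grasp_force: 15.0
t: 8.52
ee_pos: [0.5371, 0.0449, 0.1706]
tcp_rot: [2.904, 1.196, -0.0]
contact_force: [0.7, 0.6, -0.5]
width: 0.0531
grasp_force: 15.0
t 8.5 pos [537.1  44.9 170.6] lin [  5.   -3.7 136.6] q [-0.06  0.06  1.81 -0.    1.28  0.73] w 53.1 F [ 0.7  0.6 -0.5] 
 axes y [ 0.704 -0.71   0.   ] z [ 0. -0. -1.]
```

```bash
python3 -m creep '{"hand":[0,0,0,0,0,0,0,0],"linear":[[5,-4,40],[5,-4,80],[5,-4,110],[5,-4,125],[5,-4,132],[5,-4,136],[5,-4,136],[5,-4,136]],"delta_rot":[[0,0,0],[0,0,0],[0,0,0],[0,0,0],[0,0,0],[0,0,0],[0,0,0],[0,0,0]]}'
python3 -m creep '{"hand":[0.65,0.7,0.75,0.75,0.75,0.75,0.75,0.75],"linear":[[0,0,0],[0,0,0],[0,0,0],[0,0,0],[0,0,-30],[0,0,-70],[0,0,-110],[0,0,-115]],"delta_rot":[[0,0,0],[0,0,0],[0,0,0],[0,0,0],[0,0,0],[0,0,0],[0,0,0],[0,0,0]]}'
python3 -m creep '{"hand":[1,1,1,1,1,1,1,1],"linear":[[180,-250,0],[180,-250,0],[180,-250,0],[180,-250,0],[180,-250,0],[180,-250,0],[180,-250,0],[180,-250,0]],"delta_rot":[[0,0,0],[0,0,0],[0,0,0],[0,0,0],[0,0,0],[0,0,0],[0,0,0],[0,0,0]]}'
python3 to.py 481 408 29
```

```text
t: 9.18
ee_pos: [0.5392, 0.0543, 0.0358]
tcp_rot: [2.901, 1.204, 0.003]
contact_force: [-0.3, -0.3, -1.0]
width: 0.0532
grasp_force: 15.0
t: 9.85
ee_pos: [0.5428, 0.0536, 0.158]
tcp_rot: [2.897, 1.201, 0.018]
contact_force: [1.6, -0.1, 0.5]
width: 0.0652
grasp_force: 0.0
t: 10.52
ee_pos: [0.487, 0.3627, 0.15]
tcp_rot: [-2.899, -1.206, -0.002]
contact_force: [-0.3, 0.2, -0.7]
width: 0.0868
grasp_force: 0.0
t 10.5 pos [487.  362.7 150. ] lin [ 27.7 -36.  121.1] q [0.51 0.24 1.65 0.   1.26 1.29] w 86.8 F [-0.3  0.2 -0.7] 
 axes y [ 0.709 -0.705 -0.001] z [ 0.001  0.003 -1.   ]
```

```bash
python3 -m creep '{"hand":[1,1,1,1,1,1,1,1],"linear":[[28,-36,0],[28,-36,0],[28,-36,40],[28,-36,80],[28,-36,110],[28,-36,121],[28,-36,121],[28,-36,121]],"delta_rot":[[0,0,0],[0,0,0],[0,0,0],[0,0,0],[0,0,0],[0,0,0],[0,0,0],[0,0,0]]}'
python3 -m creep '{"hand":[0,0,0,0,0,0,0,0],"linear":[[0,0,0],[0,0,0],[0,0,0],[0,0,0],[0,0,0],[0,0,0],[0,0,0],[0,0,0]],"delta_rot":[[0,0,0],[0,0,0],[0,0,0],[0,0,0],[0,0,0],[0,0,0],[0,0,0],[0,0,0]]}'
python3 -m creep '{"hand":[0,0,0,0],"linear":[[0,0,-40],[0,0,-80],[0,0,-120],[0,0,-141]],"delta_rot":[[0,0,0],[0,0,0],[0,0,0],[0,0,0]]}'
python3 -m creep '{"hand":[0,0,0,0,0,0,0,0],"linear":[[-210,190,0],[-210,190,0],[-210,190,0],[-210,190,0],[-210,190,0],[-210,190,0],[-210,190,0],[-210,190,0]],"delta_rot":[[0,0,0],[0,0,0],[0,0,0],[0,0,0],[0,0,0],[0,0,0],[0,0,0],[0,0,0]]}'
python3 to.py 467 125 34
python3 - <<'E'
from h import *
for c in("scene","side"):
    p,d=eyes.read_camera(c);P=cloud(c,d).reshape(-1,3);cv2.imwrite(f"pics/{c}3.png",p)
    print(rect(sel(P,[.38,-.02,.09],[.62,.2,.104])[:,:2]))
E
```

```text
t: 11.18
ee_pos: [0.4831, 0.4031, 0.0292]
tcp_rot: [-2.902, -1.202, -0.0]
contact_force: [-0.2, 0.5, 0.6]
width: 0.0873
grasp_force: 0.0
t: 11.85
ee_pos: [0.4809, 0.4056, 0.0296]
tcp_rot: [-2.898, -1.201, 0.001]
contact_force: [-9.0, 6.9, 5.9]
width: 0.0531
grasp_force: 15.0
t: 12.18
ee_pos: [0.4844, 0.4044, 0.1754]
tcp_rot: [-2.901, -1.203, -0.01]
contact_force: [1.0, 0.5, 0.6]
width: 0.0531
grasp_force: 15.0
t: 12.85
ee_pos: [0.4683, 0.1151, 0.1696]
tcp_rot: [2.903, 1.195, -0.001]
contact_force: [0.4, 0.7, -1.1]
width: 0.0534
grasp_force: 15.0
t 12.8 pos [468.3 115.1 169.6] lin [  6.3  -8.2 135.6] q [ 0.08 -0.08  1.95 -0.    1.28  0.87] w 53.4 F [ 0.4  0.7 -1.1] 
 axes y [ 0.704 -0.71   0.002] z [ 0.    -0.003 -1.   ]
(array([502.4,  87.5]), array([174.8, 193.7]), 86.1)
(array([503. ,  89.4]), array([177.4, 193.3]), 85.9)
```

```bash
python3 -m creep '{"hand":[0,0,0,0,0,0,0,0],"linear":[[6,-8,40],[6,-8,80],[6,-8,110],[6,-8,125],[6,-8,132],[6,-8,135],[6,-8,135],[6,-8,135]],"delta_rot":[[0,0,0],[0,0,0],[0,0,0],[0,0,0],[0,0,0],[0,0,0],[0,0,0],[0,0,0]]}'
python3 -m creep '{"hand":[0.65,0.7,0.75,0.75,0.75,0.75,0.75,0.75],"linear":[[0,0,0],[0,0,0],[0,0,0],[0,0,0],[0,0,-30],[0,0,-70],[0,0,-110],[0,0,-115]],"delta_rot":[[0,0,0],[0,0,0],[0,0,0],[0,0,0],[0,0,0],[0,0,0],[0,0,0],[0,0,0]]}'
python3 -m creep '{"hand":[1,1,1,1,1,1,1,1],"linear":[[271,-117,0],[271,-117,0],[271,-117,0],[271,-117,0],[271,-117,0],[271,-117,0],[271,-117,0],[271,-117,0]],"delta_rot":[[0,0,0],[0,0,0],[0,0,0],[0,0,0],[0,0,0],[0,0,0],[0,0,0],[0,0,0]]}'
python3 to.py 576 400 29
```

```text
t: 13.62
ee_pos: [0.4683, 0.1312, 0.0356]
tcp_rot: [2.901, 1.204, 0.003]
contact_force: [0.2, -0.1, -0.2]
width: 0.0533
grasp_force: 15.0
t: 14.28
ee_pos: [0.4718, 0.1307, 0.1573]
tcp_rot: [2.899, 1.201, 0.018]
contact_force: [1.3, 0.4, 0.7]
width: 0.0652
grasp_force: 0.0
t: 14.95
ee_pos: [0.5765, 0.4105, 0.1474]
tcp_rot: [-2.898, -1.207, -0.001]
contact_force: [-0.8, -0.0, -0.5]
width: 0.0869
grasp_force: 0.0
t 14.9 pos [576.5 410.5 147.4] lin [ -8.    7.2 118.4] q [0.51 0.47 1.36 0.   1.32 1.29] w 86.9 F [-0.8 -0.  -0.5] 
 axes y [ 0.71  -0.705 -0.002] z [-0.     0.002 -1.   ]
```

```bash
python3 -m creep '{"hand":[1,1,1,1,1,1,1,1],"linear":[[-8,7,0],[-8,7,40],[-8,7,80],[-8,7,110],[-8,7,118],[-8,7,118],[-8,7,118],[-8,7,118]],"delta_rot":[[0,0,0],[0,0,0],[0,0,0],[0,0,0],[0,0,0],[0,0,0],[0,0,0],[0,0,0]]}'
python3 -m creep '{"hand":[0,0,0,0,0,0,0,0],"linear":[[0,0,0],[0,0,0],[0,0,0],[0,0,0],[0,0,0],[0,0,0],[0,0,0],[0,0,0]],"delta_rot":[[0,0,0],[0,0,0],[0,0,0],[0,0,0],[0,0,0],[0,0,0],[0,0,0],[0,0,0]]}'
python3 -m creep '{"hand":[0,0,0,0],"linear":[[0,0,-40],[0,0,-80],[0,0,-120],[0,0,-141]],"delta_rot":[[0,0,0],[0,0,0],[0,0,0],[0,0,0]]}'
python3 -m creep '{"hand":[0,0,0,0,0,0,0,0],"linear":[[-222,175,0],[-222,175,0],[-222,175,0],[-222,175,0],[-222,175,0],[-222,175,0],[-222,175,0],[-222,175,0]],"delta_rot":[[0,0,0],[0,0,0],[0,0,0],[0,0,0],[0,0,0],[0,0,0],[0,0,0],[0,0,0]]}'
python3 to.py 543 119 34
```

```text
t: 15.62
ee_pos: [0.5775, 0.3945, 0.035]
tcp_rot: [-2.902, -1.202, -0.008]
contact_force: [0.6, -0.4, -0.5]
width: 0.087
grasp_force: 0.0
t: 16.28
ee_pos: [0.5739, 0.3955, 0.0319]
tcp_rot: [-2.9, -1.202, 0.002]
contact_force: [-5.3, 3.9, 3.8]
width: 0.053
grasp_force: 15.0
t: 16.62
ee_pos: [0.5772, 0.3951, 0.1785]
tcp_rot: [-2.901, -1.203, -0.011]
contact_force: [1.1, 0.5, 0.7]
width: 0.0532
grasp_force: 15.0
t: 17.28
ee_pos: [0.5415, 0.1078, 0.1724]
tcp_rot: [2.903, 1.195, -0.003]
contact_force: [1.0, -0.1, -0.4]
width: 0.0531
grasp_force: 15.0
t 17.3 pos [541.5 107.8 172.4] lin [  9.3  -7.1 138.3] q [ 0.06  0.09  1.77 -0.    1.28  0.85] w 53.1 F [ 1.  -0.1 -0.4] 
 axes y [ 0.704 -0.71   0.001] z [-0.001 -0.003 -1.   ]
```

```bash
python3 -m creep '{"hand":[0,0,0,0,0,0,0,0],"linear":[[6,-4,40],[6,-4,80],[6,-4,110],[6,-4,125],[6,-4,132],[6,-4,138],[6,-4,138],[6,-4,138]],"delta_rot":[[0,0,0],[0,0,0],[0,0,0],[0,0,0],[0,0,0],[0,0,0],[0,0,0],[0,0,0]]}'
python3 -m creep '{"hand":[0.65,0.7,0.75,0.75,0.75,0.75,0.75,0.75],"linear":[[0,0,0],[0,0,0],[0,0,0],[0,0,0],[0,0,-40],[0,0,-80],[0,0,-120],[0,0,-160]],"delta_rot":[[0,0,0],[0,0,0],[0,0,0],[0,0,0],[0,0,0],[0,0,0],[0,0,0],[0,0,0]]}'
python3 -m creep '{"hand":[1,1,1,1,1,1,1],"linear":[[0,0,-100],[0,0,-100],[0,0,-100],[0,0,-100],[0,0,-100],[0,0,-100],[0,0,-100]],"delta_rot":[[0,0,-0.785],[0,0,-0.785],[0,0,-0.785],[0,0,-0.785],[0,0,-0.785],[0,0,-0.785],[0,0,-0.785]]}'
python3 to.py 543 119 250
python3 - <<'E'
from h import *
for c in("scene","side"):
    p,d=eyes.read_camera(c);P=cloud(c,d).reshape(-1,3);cv2.imwrite(f"pics/{c}4.png",p)
    print(rect(sel(P,[.38,-.02,.09],[.62,.2,.104])[:,:2]),fitcirc(sel(P,[.38,-.2,.071],[.49,-.08,.082])[:,:2]))
E
```

```text
t: 17.95
ee_pos: [0.5448, 0.1206, 0.0358]
tcp_rot: [2.901, 1.203, 0.003]
contact_force: [0.0, -0.2, -0.8]
width: 0.0531
grasp_force: 15.0
t: 18.62
ee_pos: [0.5432, 0.1202, 0.1964]
tcp_rot: [-2.902, -1.203, 0.0]
contact_force: [1.3, 0.3, -0.4]
width: 0.0657
grasp_force: 0.0
t: 19.2
ee_pos: [0.5436, 0.1203, 0.295]
tcp_rot: [2.214, 2.228, 0.001]
contact_force: [0.2, 0.5, -0.8]
width: 0.0866
grasp_force: 0.0
t 19.2 pos [543.6 120.3 295. ] lin [-1.3 -0.6 45. ] q [ 0.08  0.02  1.61 -0.    1.51  0.07] w 86.6 F [ 0.2  0.5 -0.8] 
 axes y [1.    0.006 0.001] z [ 0.001  0.    -1.   ]
(array([502.7,  87.2]), array([174.4, 194.2]), 85.6) (array([ 0.43579086, -0.13945735]), np.float64(0.03253688869692803))
(array([503.2,  88. ]), array([181.3, 192.4]), 85.8) (array([ 0.43523943, -0.13643043]), np.float64(0.032511979467050395))
```

View pics/side4.png

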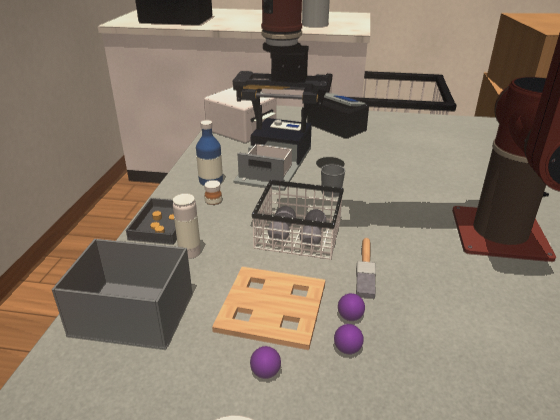

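All four grey balls are in the basket (285–320, 215–235), the purple ones untouched. Now I'll characterise the wrist with a tilted pose in free space before the cup grasp.

```bash
cat > log.py <<'E'
from h import *; import json
s=sensors.get_obs(); open("log.txt","a").write(json.dumps([s["qpos"].tolist(),s["ee_pos"].tolist(),s["tcp_rot"].tolist()])+"\n")
E
python3 log.py
python3 -m creep '{"hand":[1,1,1,1,1,1,1,1],"linear":[[-320,-90,0],[-320,-90,0],[-320,-90,0],[-320,-90,0],[-320,-90,0],[-320,-90,0],[-320,-90,0],[-320,-90,0]],"delta_rot":[[0,0,0],[0,0,0],[0,0,0],[0,0,0],[0,0,0],[0,0,0],[0,0,0],[0,0,0]]}'
python3 log.py
python3 -m creep '{"hand":[1,1,1,1,1,1],"linear":[[-80,0,0],[-80,0,0],[-80,0,0],[-80,0,0],[-80,0,0],[-80,0,0]],"delta_rot":[[0,0.5,0],[0,0.5,0],[0,0.5,0],[0,0.5,0],[0,0.5,0],[0,0.5,0]]}'
python3 log.py
python3 -m creep '{"hand":[1,1,1,1],"linear":[[0,0,0],[0,0,0],[0,0,0],[0,0,0]],"delta_rot":[[0.3,0,0],[0.3,0,0],[0.3,0,0],[0.3,0,0]]}'
python3 log.py; cat log.txt
```

```text
t: 19.97
ee_pos: [0.4526, -0.2016, 0.2949]
tcp_rot: [2.223, 2.219, 0.0]
contact_force: [0.9, -0.3, -0.0]
width: 0.0874
grasp_force: 0.0
t: 20.47
ee_pos: [0.4528, -0.281, 0.2922]
tcp_rot: [-1.944, -1.935, -0.494]
contact_force: [1.4, -1.1, 0.0]
width: 0.0873
grasp_force: 0.0
t: 20.8
ee_pos: [0.4556, -0.2774, 0.295]
tcp_rot: [-1.747, -1.897, -0.184]
contact_force: [0.2, -0.7, 0.4]
width: 0.0872
grasp_force: 0.0
[[0.07607955036873336, 0.018016488154299355, 1.6128404156466907, 3.212375467961053e-05, 1.5102951583092838, 0.07600898177193635], [0.5435641636675989, 0.12027313102297335, 0.29479031135962147], [2.2211794880484175, 2.221331940205686, 0.000557898429319519]]
[[-0.5782404514099537, -0.13470868475361678, 1.7585952446023978, 1.3240505699291407e-05, 1.5167249135952299, -0.5762257094995034], [0.45263450691501306, -0.20155036877660254, 0.29491923990405894], [2.2230013601439476, 2.2185255187156123, 0.0003387357926340066]]
[[-0.9009234120899072, 0.22961320108706568, 1.4642139331533452, 0.31379099766030466, 1.8412271299338971, -0.8722216162470303], [0.45283568429458415, -0.280975489207927, 0.2922031075362844], [-1.9443180766347654, -1.9347217881203895, -0.49417383740276716]]
[[-0.7711957831512564, 0.40431687489596413, 1.2663595987281948, 0.13082240151724991, 2.030535897374029, -0.8290878592807801], [0.4555989380634663, -0.27736261599855955, 0.2949805877739309], [-1.746870354670333, -1.8968676474080488, -0.1838064579876689]]
```

```bash
cat > kin.py <<'E'
from h import *; import json
from scipy.optimize import least_squares
def E(a,t): return R.from_euler(a,t).as_matrix()
def fk(q,p):
    a1,b,h,L2,ax,L4,wy,L6=p
    R1=E("z",q[0]); x=R1@[a1,b,h]; R2=R1@E("y",q[1]); x=x+R2@[0,0,L2]
    R3=R2@E("y",q[2]); x=x+R3@[ax,0,L4]; R5=R3@E("z",q[3])@E("y",q[4]); x=x+R5@[0,wy,L6]
    return x,R5@E("z",q[5]+np.pi/2)
def data():
    D=[json.loads(l) for l in open("log.txt")]
    return D+[[[-1.26096222e-01,2.21225493e-01,1.52760793,0,1.39470617,-1.26111656e-01],[.62437782,7.5e-5,.22143934],[-2.2203,-2.2204,.0019]]]
def fit():
    D=data(); p0=np.array([0,.0,.3,.4,0,.4,0.08,.25])
    f=lambda p:np.concatenate([fk(q,p)[0]-x for q,x,_ in D]+[.02*(p-p0)*[1,1,.3,.3,1,.3,1,.3]])
    s=least_squares(f,p0); return s.x
LO=np.array([-2.98,-.91,.09,-1.24,.2,-2.68]);HI=np.array([2.98,2.08,2.57,4.39,2.65,2.68])
def ik(x,Rm,q0,p):
    def f(q):
        a,B=fk(q,p); return np.r_[(a-x)*5,R.from_matrix(B.T@Rm).as_rotvec(),1e-4*(q-q0)]
    s=least_squares(f,np.clip(q0,LO+.01,HI-.01),bounds=(LO,HI)); return s.x,np.abs(s.fun[:6]).max()
def pose(az,al,roll):  # degrees: tool azimuth, depression, roll about tool z; roll 0: closing axis horizontal, cup up
    az,al=np.radians([az,al]); z=np.array([np.cos(al)*np.cos(az),np.cos(al)*np.sin(az),-np.sin(al)])
    y=np.array([np.sin(az),-np.cos(az),0]); x=np.cross(y,z)
    return np.c_[x,y,z]@E("z",np.radians(roll))
E
python3 - <<'E'
from kin import *
np.set_printoptions(precision=3,suppress=True)
p=fit(); print(p)
for q,x,r in data():
    a,B=fk(q,p); print((a-x)*1000,np.degrees(R.from_matrix(B.T@R.from_rotvec(r).as_matrix()).as_rotvec()))
E
```

```text
[-0.     0.078  0.307  0.41   0.048  0.547  0.001  0.342]
[-0.152  0.038 -0.068] [-0.  0.  0.]
[ 0.035  0.036 -0.057] [-0.  0. -0.]
[-0.048 -0.196  0.148] [-0. -0. -0.]
[-0.107  0.072  0.05 ] [-0. -0. -0.]
[ 0.148  0.034 -0.073] [ 0.001 -0.001 -0.002]
```

```bash
cat > plan.py <<'E'
from kin import *
np.set_printoptions(precision=2,suppress=True,linewidth=160)
p=fit(); HP=.0187
def tcp(hold,Rm): return np.array(hold)+HP*Rm[:,2]
cup=[.4355,-.138,.045]; mat=[.453,-.3275,.049]; pr=[.637,-.235,.185]
q_now=np.array(json.loads(open("log.txt").readlines()[-1])[0])
al=20
best=[]
for r0 in(0,180,-180):
  for az in range(-90,121,15):
    Rm=pose(az,al,r0)
    sols=[]
    for seed in ([-.5,.2,1.5,.1,1.8,0],[-.5,.2,1.5,1.5,1.5,0],[-.5,.2,1.5,-1,1.5,0],[-.5,.2,1.5,3,1.5,0],[-.8,.2,1.5,1.5,1.5,1.5],[-.8,.2,1.5,1.5,1.5,-1.5],[-.8,.2,1.5,-1,1.5,1.5],[-.8,.2,1.5,-1,1.5,-1.5]):
        q,e=ik(tcp(cup,Rm),Rm,np.array(seed),p)
        if e<1e-3 and not any(np.abs(q-s).max()<.1 for s in sols): sols.append(q)
    for q in sols:
        out=[]
        for az2 in (-30,-15,0,15,30):
          # walk: lift, travel, roll
          qq=q; ok=True
          for k in np.linspace(0,1,8):
            h=(1-k)*np.array([cup[0],cup[1],.2])+k*np.array(pr); Rk=pose(az+(az2-az)*k,al,r0); qq,e=ik(tcp(h,Rk),Rk,qq,p); ok&=e<2e-3
          if not ok: continue
          for sg in(1,-1):
            q3=qq; rm=0
            for rr in range(10,181,10):
              Rk=pose(az2,al,r0+sg*rr); q4,e=ik(tcp(pr,Rk),Rk,q3,p)
              if e>2e-3 or np.abs(q4-q3).max()>1: break
              q3=q4; rm=rr
            c=pose(az2,al,r0+sg*90)@(pose(0,al,r0).T@[0,0,1])
            if rm>=130: out.append((az2,sg*rm,"to+y" if c[1]>0 else "to-y"))
        if out: print("r0",r0,"az",az,"q",q,out)
E
python3 plan.py
```

```text
r0 0 az 30 q [-1.27  0.42  2.34  1.24  1.33 -1.19] [(-30, 180, 'to-y'), (-15, 180, 'to-y'), (0, 180, 'to-y'), (15, 180, 'to-y'), (30, 180, 'to-y')]
r0 0 az 45 q [-1.2   0.51  2.16  1.05  1.44 -1.14] [(-30, 180, 'to-y'), (-15, 180, 'to-y'), (0, 180, 'to-y'), (15, 180, 'to-y'), (30, 180, 'to-y')]
r0 0 az 60 q [-1.12  0.61  1.97  0.89  1.56 -1.11] [(-30, 180, 'to-y'), (-15, 180, 'to-y'), (0, 180, 'to-y'), (15, 180, 'to-y'), (30, 180, 'to-y')]
r0 0 az 75 q [-1.02  0.7   1.8   0.76  1.69 -1.12] [(-30, 180, 'to-y'), (-15, 180, 'to-y'), (0, 180, 'to-y'), (15, 180, 'to-y'), (30, 180, 'to-y')]
r0 0 az 90 q [-0.92  0.78  1.64  0.63  1.81 -1.15] [(-30, 180, 'to-y'), (-15, 180, 'to-y'), (0, 180, 'to-y'), (15, 180, 'to-y'), (30, 180, 'to-y')]
r0 0 az 105 q [-0.82  0.86  1.49  0.49  1.93 -1.2 ] [(-30, 180, 'to-y'), (-15, 180, 'to-y'), (0, 180, 'to-y'), (15, 180, 'to-y'), (30, 180, 'to-y')]
r0 0 az 120 q [-0.71  0.93  1.37  0.35  2.02 -1.29] [(-30, 180, 'to-y'), (-15, 180, 'to-y'), (0, 180, 'to-y'), (15, 180, 'to-y'), (30, 180, 'to-y')]
r0 180 az 30 q [-1.27  0.42  2.34  1.24  1.33  1.95] [(-30, -1
[... 1418 characters left out ...]
 -180, 'to+y'), (0, -180, 'to+y'), (15, -180, 'to+y'), (30, -180, 'to+y')]
r0 -180 az 75 q [-1.02  0.7   1.8   0.76  1.69  2.03] [(-30, -180, 'to+y'), (-15, -180, 'to+y'), (0, -180, 'to+y'), (15, -180, 'to+y'), (30, -180, 'to+y')]
r0 -180 az 90 q [-0.92  0.78  1.64  0.63  1.81  2.  ] [(-30, -180, 'to+y'), (-15, -180, 'to+y'), (0, -180, 'to+y'), (15, -180, 'to+y'), (30, -180, 'to+y')]
r0 -180 az 105 q [-0.82  0.86  1.49  0.49  1.93  1.94] [(-30, -180, 'to+y'), (-15, -180, 'to+y'), (0, -180, 'to+y'), (15, -180, 'to+y'), (30, -180, 'to+y')]
r0 -180 az 120 q [-0.71  0.93  1.37  0.35  2.02  1.85] [(-30, -180, 'to+y'), (-15, -180, 'to+y'), (0, -180, 'to+y'), (15, -180, 'to+y'), (30, -180, 'to+y')]
```

```bash
cat > aim.py <<'E'
# aim.py hx hy hz az al roll : shift (mm) and turn from the measured pose to hold the point there; checks the path
import sys; from kin import *
np.set_printoptions(precision=3,suppress=True,linewidth=160)
v=list(map(float,sys.argv[1:7])); p=fit(); s=sensors.get_obs()
R0=R.from_rotvec(s["tcp_rot"]); x0=s["ee_pos"]; Rm=pose(*v[3:]); x1=np.array(v[:3])/1000+.0187*Rm[:,2]
dr=(R0.inv()*R.from_matrix(Rm)).as_rotvec(); lin=R0.as_matrix().T@(x1-x0)*1000
q=s["qpos"]; worst=0; mar=9; jump=0
for k in np.linspace(0,1,13)[1:]:
    qn,e=ik(x0+k*(x1-x0),(R0*R.from_rotvec(dr*k)).as_matrix(),q,p); worst=max(worst,e); jump=max(jump,np.abs(qn-q).max()); q=qn; mar=min(mar,(q-LO).min(),(HI-q).min())
print("t",round(s["t"],1),"hold",np.round((x0-.0187*R0.as_matrix()[:,2])*1000,1),"q",s["qpos"],"F",np.round(s["contact_force"],1))
print("lin",np.round(lin,1),"rot",np.round(dr,3),"rows",max(np.linalg.norm(lin)/41.7,np.linalg.norm(dr)/.125).round(1),"err",round(worst,4),"margin",round(mar,2),"jump",round(jump,2),"qend",q)
E
python3 aim.py 372.5 -247 105 60 15 0
```

```text
t 20.8 hold [ 461.2 -285.8  310.7] q [-0.771  0.404  1.266  0.131  2.031 -0.829] F [ 0.2 -0.7  0.4]
lin [-52.  -13.2 206.6] rot [-0.708  0.847  0.217] rows 9.0 err 0.0 margin 0.65 jump 0.07 qend [-1.315  0.628  1.818  0.775  1.815 -1.088]
```

```bash
python3 -m creep '{"hand":[1,1,1,1,1,1,1,1],"linear":[[-6,-1,20],[-13,-3,50],[-20,-5,80],[-26,-7,103],[-33,-8,130],[-39,-10,155],[-46,-12,180],[-52,-13,206]],"delta_rot":[[-0.09,0.106,0.027],[-0.177,0.212,0.054],[-0.265,0.318,0.081],[-0.354,0.424,0.109],[-0.442,0.53,0.136],[-0.53,0.635,0.163],[-0.62,0.741,0.19],[-0.708,0.847,0.217]]}'
python3 aim.py 370.5 -250.5 79.5 60 15 0
```

```text
t: 21.47
ee_pos: [0.3808, -0.2337, 0.1011]
tcp_rot: [-1.845, -1.157, -1.285]
contact_force: [-0.6, -0.8, -0.7]
width: 0.087
grasp_force: 0.0
t 21.5 hold [ 373.1 -249.5  107.7] q [-1.277  0.591  1.788  0.712  1.796 -1.072] F [-0.6 -0.8 -0.7]
lin [-25.4  -0.7   7.8] rot [-0.067  0.094  0.024] rows 0.9 err 0.0 margin 0.77 jump 0.01 qend [-1.32   0.686  1.796  0.764  1.791 -1.116]
```

```bash
python3 -m creep '{"hand":[1,1,1,1],"linear":[[-25,-1,8],[-25,-1,8],[-25,-1,8],[-25,-1,8]],"delta_rot":[[-0.067,0.094,0.024],[-0.067,0.094,0.024],[-0.067,0.094,0.024],[-0.067,0.094,0.024]]}'
python3 - <<'E'
from h import *
for c in("scene","side"):
    p,d=eyes.read_camera(c);P=cloud(c,d).reshape(-1,3);cv2.imwrite(f"pics/{c}5.png",p)
    q=sel(P,[.36,-.2,.071],[.52,-.06,.082]); print(len(q),fitcirc(q[:,:2]))
E
python3 aim.py 435.5 -138 45 60 15 0
```

```text
t: 21.8
ee_pos: [0.3798, -0.2348, 0.0761]
tcp_rot: [-1.816, -1.056, -1.39]
contact_force: [0.0, -1.9, 0.6]
width: 0.0869
grasp_force: 0.0
172 (array([ 0.43579915, -0.13936065]), np.float64(0.0325610313489411))
79 (array([ 0.43508405, -0.13678855]), np.float64(0.032526392205449076))
t 21.9 hold [ 371.5 -251.7   82.3] q [-1.316  0.688  1.782  0.761  1.797 -1.113] F [-0.1 -0.4  0.5]
lin [ -1.4  -0.4 135.7] rot [-0.007  0.005  0.005] rows 3.3 err 0.0 margin 0.63 jump 0.03 qend [-1.13   0.677  1.943  0.918  1.62  -1.149]
```

View pics/scene5.png

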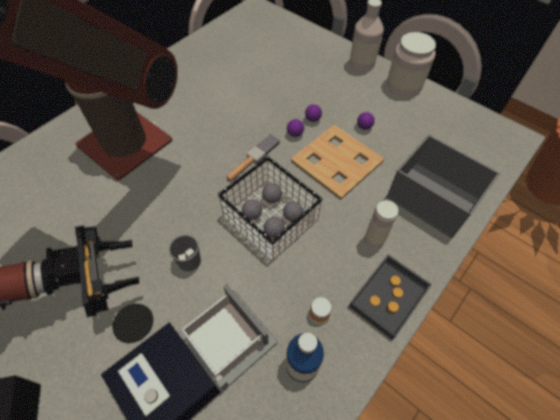

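The scene shows the gripper (100,275) lined up with the cup (186,253), fingers either side; balls in the basket, and purple balls left alone.

```bash
python3 -m creep '{"hand":[1,1,1,1,1,1,1,1],"linear":[[-1,0,25],[-1,0,50],[-1,0,75],[-1,0,100],[-1,0,120],[-1,0,135],[-1,0,135],[-1,0,135]],"delta_rot":[[0,0,0],[0,0,0],[0,0,0],[0,0,0],[0,0,0],[0,0,0],[0,0,0],[0,0,0]]}'
python3 aim.py 435.5 -138 45 60 15 0
python3 -m creep '{"hand":[0,0,0,0,0,0,0,0],"linear":[[0,0,0],[0,0,0],[0,0,0],[0,0,0],[0,0,0],[0,0,0],[0,0,0],[0,0,0]],"delta_rot":[[0,0,0],[0,0,0],[0,0,0],[0,0,0],[0,0,0],[0,0,0],[0,0,0],[0,0,0]]}' 20
python3 aim.py 435.5 -138 205 60 15 0
```

```text
t: 22.57
ee_pos: [0.4442, -0.1208, 0.0402]
tcp_rot: [-1.813, -1.057, -1.391]
contact_force: [0.3, -0.6, -0.4]
width: 0.087
grasp_force: 0.0
t 22.6 hold [ 435.3 -136.5   45.1] q [-1.127  0.687  1.93   0.913  1.625 -1.148] F [ 0.3 -0.6 -0.4]
lin [-0.4  1.  -1.2] rot [-0.008  0.     0.002] rows 0.1 err 0.0 margin 0.63 jump 0.01 qend [-1.13   0.677  1.943  0.918  1.62  -1.149]
t: 23.23
ee_pos: [0.4433, -0.1204, 0.0388]
tcp_rot: [-1.813, -1.049, -1.393]
contact_force: [-0.7, -1.6, 2.7]
width: 0.0646
grasp_force: 19.1
t 23.2 hold [ 434.3 -136.1   43.5] q [-1.13   0.692  1.931  0.914  1.625 -1.148] F [-0.7 -1.6  2.7]
lin [155.8   1.3 -42.2] rot [-0.006 -0.004 -0.003] rows 3.9 err 0.0 margin 0.55 jump 0.04 qend [-1.13   0.304  2.023  0.951  1.795 -0.911]
```

```bash
python3 -m creep '{"hand":[0,0,0,0,0,0,0,0],"linear":[[10,0,-2],[25,0,-7],[48,0,-13],[72,0,-20],[96,0,-26],[120,1,-33],[144,1,-39],[155,1,-42]],"delta_rot":[[0,0,0],[0,0,0],[0,0,0],[0,0,0],[0,0,0],[0,0,0],[0,0,0],[0,0,0]]}'
python3 -m creep '{"hand":[0,0],"linear":[[0,0,0],[0,0,0]],"delta_rot":[[0,0,0],[0,0,0]]}'
python3 aim.py 500 -150 205 40 15 0
python3 aim.py 646 -173 195 14 15 0
python3 - <<'E'
from h import *
p,d=eyes.read_camera("scene");cv2.imwrite("pics/scene6.png",p)
cv2.imwrite("pics/c6.png",cv2.resize(p[150:360,60:340],None,fx=2,fy=2))
E
```

```text
t: 23.9
ee_pos: [0.4445, -0.1222, 0.201]
tcp_rot: [-1.814, -1.052, -1.392]
contact_force: [0.3, -0.4, -1.9]
width: 0.0647
grasp_force: 19.8
t: 24.07
ee_pos: [0.4441, -0.1218, 0.1984]
tcp_rot: [-1.814, -1.05, -1.391]
contact_force: [0.0, 0.2, -1.9]
width: 0.0648
grasp_force: 19.3
t 24.1 hold [ 435.2 -137.5  203.2] q [-1.129  0.32   2.011  0.947  1.798 -0.912] F [ 0.   0.2 -1.9]
lin [ 7.2 68.8 18.8] rot [-0.344 -0.001  0.087] rows 2.8 err 0.0 margin 0.4 jump 0.02 qend [-1.111  0.19   2.169  1.219  1.548 -0.816]
t 24.1 hold [ 435.2 -137.5  203.2] q [-1.129  0.32   2.011  0.947  1.798 -0.912] F [ 0.   0.2 -1.9]
lin [ 10.5 213.9  67.5] rot [-0.782  0.     0.204] rows 6.5 err 0.0 margin 0.37 jump 0.09 qend [-0.812  0.187  2.201  1.77   1.031 -0.804]
```

View pics/c6.png

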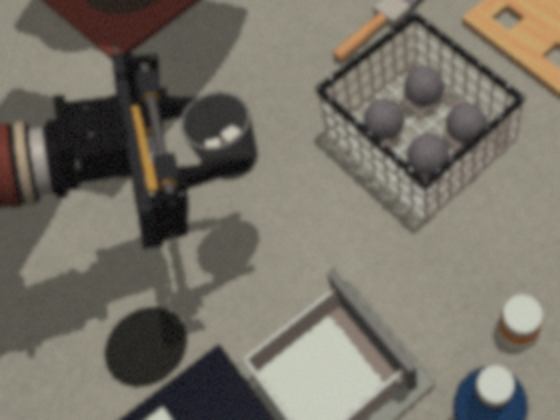

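The crop shows the cup held upright at (215,130) with the tablets in it, its shadow clear below; the mat is at (145,345).

```bash
python3 -m creep '{"hand":[0,0,0,0,0,0,0,0],"linear":[[0.7,14,4],[2,41,13],[4,68,21],[5,96,30],[7,124,39],[8.5,152,48],[10,182,58],[10.5,214,67.5]],"delta_rot":[[-0.05,0,0.013],[-0.15,0,0.039],[-0.25,0,0.065],[-0.35,0,0.091],[-0.45,0,0.117],[-0.56,0,0.146],[-0.67,0,0.175],[-0.782,0,0.204]]}'
python3 -m creep '{"hand":[0,0,0,0],"linear":[[0,0,0],[0,0,0],[0,0,0],[0,0,0]],"delta_rot":[[0,0,0],[0,0,0],[0,0,0],[0,0,0]]}'
python3 aim.py 646 -173 193 14 15 0
python3 aim.py 646 -173 193 14 15 90
python3 aim.py 646 -173 193 14 15 160
python3 - <<'E'
from h import *
for c in("scene","side"):
    p,d=eyes.read_camera(c);P=cloud(c,d).reshape(-1,3);cv2.imwrite(f"pics/{c}7.png",p)
    print("panel",rect(sel(P,[.5,-.19,.088],[.75,-.10,.096])[:,:2]),"hood",rect(sel(P,[.5,-.48,.09],[.72,-.25,.101])[:,:2]))
E
```

```text
t: 24.78
ee_pos: [0.6632, -0.1692, 0.1875]
tcp_rot: [-2.368, -0.277, -1.809]
contact_force: [1.3, -0.7, -1.2]
width: 0.0641
grasp_force: 19.3
t: 25.12
ee_pos: [0.663, -0.169, 0.1897]
tcp_rot: [-2.362, -0.289, -1.811]
contact_force: [0.3, 0.5, -0.8]
width: 0.0648
grasp_force: 19.8
t 25.1 hold [ 645.5 -173.4  194.5] q [-0.817  0.197  2.193  1.766  1.035 -0.803] F [ 0.3  0.5 -0.8]
lin [-1.3 -0.2  0.9] rot [-0.001  0.001 -0.002] rows 0.0 err 0.0 margin 0.37 jump 0.01 qend [-0.812  0.192  2.201  1.773  1.032 -0.809]
t 25.1 hold [ 645.5 -173.4  194.5] q [-0.817  0.197  2.193  1.766  1.035 -0.803] F [ 0.3  0.5 -0.8]
lin [-1.3 -0.2  0.9] rot [-0.001  0.002  1.569] rows 12.6 err 0.0 margin 0.37 jump 0.13 qend [-0.812  0.192  2.201  1.773  1.032  0.761]
t 25.1 hold [ 645.5 -173.4  194.5] q [-0.817  0.197  2.193  1.766  1.035 -0.803] F [ 0.3  0.5 -0.8]
lin [-1.3 -0.2  0.9] rot [0.001 0.002 2.791] rows 22.3 err 0.0 margin 0.37 jump 0.23 qend [-0.812  0.192  2.201  1.773  1.032  1.983]
panel (array([ 684.9, -163.8]), array([10.5, 65.6]), 80.9) hood (array([ 616.9, -365.3]), array([155.3, 160.6]), 81.4)
panel (array([ 647.4, -154.4]), array([ 21.2, 137.1]), 81.7) hood (array([ 615.4, -361.5]), array([162. , 157.9]), 80.7)
```

View pics/scene7.png

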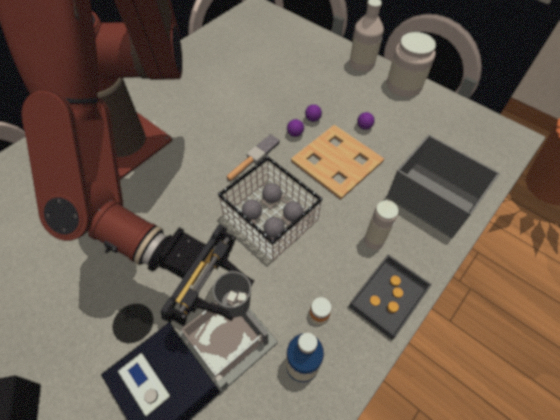

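The scene shows the cup (232,292) upright over the drawer's panel edge, drawer open at (225,345), nothing in the way. Rolling to pour.

```bash
python3 -m creep '{"hand":[0,0,0,0,0,0,0,0],"linear":[[0,0,0],[0,0,0],[0,0,0],[0,0,0],[0,0,0],[0,0,0],[0,0,0],[0,0,0]],"delta_rot":[[0,0,0.08],[0,0,0.2],[0,0,0.32],[0,0,0.44],[0,0,0.56],[0,0,0.68],[0,0,0.8],[0,0,0.92]]}'
python3 -m creep '{"hand":[0,0,0,0,0,0,0,0],"linear":[[0,0,0],[0,0,0],[0,0,0],[0,0,0],[0,0,0],[0,0,0],[0,0,0],[0,0,0]],"delta_rot":[[0,0,0.1],[0,0,0.19],[0,0,0.28],[0,0,0.36],[0,0,0.44],[0,0,0.52],[0,0,0.6],[0,0,0.68]]}'
python3 -m creep '{"hand":[0,0,0,0,0,0,0,0],"linear":[[0,0,0],[0,0,0],[0,0,0],[0,0,0],[0,0,0],[0,0,0],[0,0,0],[0,0,0]],"delta_rot":[[0,0,0.07],[0,0,0.14],[0,0,0.21],[0,0,0.28],[0,0,0.35],[0,0,0.42],[0,0,0.49],[0,0,0.56]]}'
python3 aim.py 646 -173 193 14 15 160
python3 - <<'E'
from h import *
p,d=eyes.read_camera("scene");cv2.imwrite("pics/scene8.png",p)
q,d=eyes.read_camera("side")
cv2.imwrite("pics/c8.png",np.hstack([cv2.resize(p[220:410,140:340],None,fx=2,fy=2),cv2.resize(q[80:270,190:390],None,fx=2,fy=2)]))
E
```

```text
t: 25.88
ee_pos: [0.6633, -0.1701, 0.1909]
tcp_rot: [-1.949, 0.693, -1.324]
contact_force: [-0.1, -0.8, -1.1]
width: 0.0648
grasp_force: 19.8
t: 26.55
ee_pos: [0.6633, -0.1701, 0.191]
tcp_rot: [-1.5, 1.214, -0.893]
contact_force: [0.9, 0.7, -0.8]
width: 0.0643
grasp_force: 19.8
t: 27.22
ee_pos: [0.6633, -0.1701, 0.191]
tcp_rot: [-1.068, 1.526, -0.513]
contact_force: [-0.2, 0.6, -2.0]
width: 0.0646
grasp_force: 19.8
t 27.2 hold [ 645.8 -174.5  195.8] q [-0.818  0.196  2.193  1.767  1.035  1.361] F [-0.2  0.6 -2. ]
lin [0.3 2.9 1.3] rot [-0.001  0.     0.628] rows 5.0 err 0.0 margin 0.37 jump 0.05 qend [-0.812  0.192  2.201  1.773  1.032  1.983]
```

View pics/c8.png

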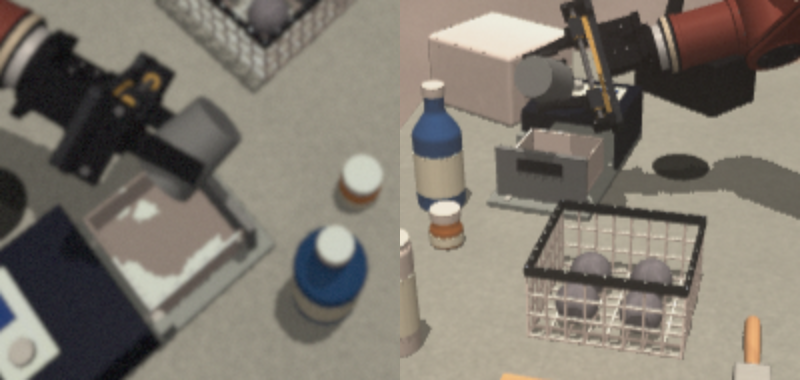

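```bash
cat > tabs.py <<'E'
from h import *
import sys
off=float(sys.argv[1]) if len(sys.argv)>1 else 0
u=np.array([-.146,-.989]);v=np.array([.989,-.146]);c=np.array([.639,-.218])+off*u
for cam in("scene","side"):
    p,d=eyes.read_camera(cam);P=cloud(cam,d);xy=P[...,:2]-c
    a=xy@u;b=xy@v
    inn=(np.abs(a)<.056)&(np.abs(b)<.055)&(d>0)
    h=inn&(P[...,2]>.0245)&(P[...,2]<.065)
    n,l,s,ce=cv2.connectedComponentsWithStats(h.astype(np.uint8))
    print(cam,"floor pix",inn.sum(),[(s[i,4],np.round(ce[i]),np.round([a[l==i].mean()*1000,b[l==i].mean()*1000,P[l==i][:,2].max()*1000])) for i in range(1,n) if s[i,4]>8])
E
python3 tabs.py; python3 -c "
from h import *
print(sensors.get_obs()['contact_force'])"
```

```text
scene floor pix 4927 [(np.int32(72), array([250., 324.]), array([-56.,  19.,  64.]))]
side floor pix 673 [(np.int32(23), array([263., 150.]), array([54., 30., 63.])), (np.int32(23), array([272., 151.]), array([54.,  2., 64.])), (np.int32(12), array([281., 153.]), array([ 54., -27.,  62.]))]
[-0.53597303 -0.90917383 -0.97226941]
```

```bash
python3 aim.py 648 -192 190 14 15 126
python3 aim.py 648 -192 190 14 15 150
```

```text
t 27.4 hold [ 646.  -174.   195.9] q [-0.817  0.195  2.193  1.767  1.035  1.355] F [-0.5 -0.9 -1. ]
lin [18.4 -4.7 -0.8] rot [-0.001  0.     0.04 ] rows 0.5 err 0.0 margin 0.37 jump 0.01 qend [-0.839  0.226  2.168  1.752  1.05   1.393]
t 27.4 hold [ 646.  -174.   195.9] q [-0.817  0.195  2.193  1.767  1.035  1.355] F [-0.5 -0.9 -1. ]
lin [18.4 -4.7 -0.8] rot [-0.001  0.     0.459] rows 3.7 err 0.0 margin 0.37 jump 0.04 qend [-0.839  0.226  2.168  1.752  1.05   1.812]
```

```bash
python3 -m creep '{"hand":[0,0,0,0,0,0,0,0],"linear":[[6,-2,0],[12,-3,-1],[18,-5,-1],[18,-5,-1],[18,-5,-1],[18,-5,-1],[18,-5,-1],[18,-5,-1]],"delta_rot":[[0,0,0],[0,0,0.02],[0,0,0.04],[0,0,0.1],[0,0,0.16],[0,0,0.22],[0,0,0.28],[0,0,0.34]]}'
python3 -m creep '{"hand":[0,0,0,0],"linear":[[0,0,0],[0,0,0],[0,0,0],[0,0,0]],"delta_rot":[[0,0,0.05],[0,0,0.1],[0,0,0.12],[0,0,0.12]]}'
python3 tabs.py;python3 aim.py 648 -192 190 14 15 170
python3 - <<'E'
from h import *
p,d=eyes.read_camera("scene");q,d=eyes.read_camera("side")
cv2.imwrite("pics/c9.png",np.hstack([cv2.resize(p[240:410,140:310],None,fx=2.3,fy=2.3),cv2.resize(q[80:250,190:360],None,fx=2.3,fy=2.3)]))
E
```

```text
t: 28.08
ee_pos: [0.6658, -0.1874, 0.1855]
tcp_rot: [-0.785, 1.665, -0.276]
contact_force: [0.0, 0.6, -0.3]
width: 0.0643
grasp_force: 19.8
t: 28.42
ee_pos: [0.6658, -0.1871, 0.1855]
tcp_rot: [-0.685, 1.703, -0.194]
contact_force: [-0.5, 0.0, -1.1]
width: 0.0649
grasp_force: 19.7
scene floor pix 4704 [(np.int32(70), array([250., 325.]), array([-56.,  21.,  65.])), (np.int32(118), array([204., 337.]), array([ 34., -28.,  41.])), (np.int32(58), array([221., 333.]), array([  2., -11.,  39.])), (np.int32(51), array([217., 347.]), array([25.,  9., 41.])), (np.int32(47), array([204., 348.]), array([49., -7., 41.]))]
side floor pix 898 [(np.int32(19), array([268., 151.]), array([55., 16., 64.])), (np.int32(20), array([278., 154.]), array([ 54., -19.,  62.]))]
t 28.5 hold [ 648.2 -191.3  190.4] q [-0.841  0.234  2.161  1.751  1.053  1.813] F [ 0.9 -0.4 -1. ]
lin [ 0.7 -0.3 -0.3] rot [0.    0.001 0.347] rows 2.8 err 0.0 margin 0.4 jump 0.03 qend [-0.839  0.226  2.168  1.752  1.05   2.161]
```

View pics/c9.png

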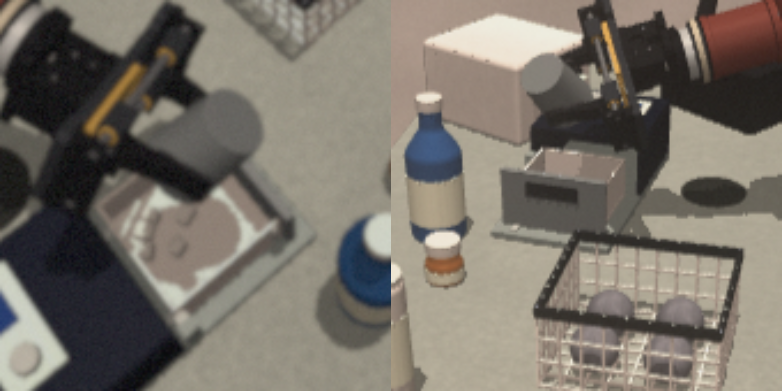

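The crops show tablets now lying in the drawer (left crop around (140,215)–(185,245)). I'll tip further so that none stays behind.

```bash
python3 -m creep '{"hand":[0,0,0,0,0,0,0,0],"linear":[[0,0,0],[0,0,0],[0,0,0],[0,0,0],[0,0,0],[0,0,0],[0,0,0],[0,0,0]],"delta_rot":[[0,0,0.08],[0,0,0.16],[0,0,0.25],[0,0,0.33],[0,0,0.4],[0,0,0.33],[0,0,0.4],[0,0,0.4]]}'
python3 -m creep '{"hand":[0,0,0,0,0,0],"linear":[[0,0,0],[0,0,0],[0,0,0],[0,0,0],[0,0,0],[0,0,0]],"delta_rot":[[0,0,-0.12],[0,0,0],[0,0,-0.12],[0,0,0],[0,0,0],[0,0,0]]}'
python3 tabs.py;python3 aim.py 646 -173 200 14 15 0
```

```text
t: 29.28
ee_pos: [0.6657, -0.1866, 0.1857]
tcp_rot: [-0.331, 1.802, 0.089]
contact_force: [-0.8, -0.1, -0.7]
width: 0.0646
grasp_force: 19.8
t: 29.78
ee_pos: [0.6657, -0.1865, 0.1856]
tcp_rot: [-0.335, 1.802, 0.086]
contact_force: [-0.4, 0.2, -0.6]
width: 0.0644
grasp_force: 19.8
scene floor pix 4528 [(np.int32(66), array([251., 325.]), array([-56.,  22.,  65.])), (np.int32(115), array([204., 336.]), array([ 34., -28.,  42.])), (np.int32(54), array([221., 332.]), array([  1., -11.,  38.])), (np.int32(52), array([217., 347.]), array([25.,  9., 41.])), (np.int32(47), array([204., 348.]), array([49., -7., 41.]))]
side floor pix 677 [(np.int32(9), array([258., 153.]), array([54., 48., 49.])), (np.int32(13), array([279., 155.]), array([ 53., -22.,  52.]))]
t 29.9 hold [ 648.2 -191.   190.4] q [-0.84   0.233  2.162  1.751  1.052  2.212] F [-1.1 -0.1 -0.8]
lin [-11.9  16.6  -0.3] rot [-0.001  0.001 -3.019] rows 24.2 err 0.0 margin 0.37 jump 0.25 qend [-0.812  0.175  2.202  1.763  1.029 -0.79 ]
```

```bash
python3 -m creep '{"hand":[0,0,0,0,0,0,0,0],"linear":[[0,0,0],[0,0,0],[0,0,0],[0,0,0],[0,0,0],[0,0,0],[0,0,0],[0,0,0]],"delta_rot":[[0,0,-0.12],[0,0,-0.24],[0,0,-0.36],[0,0,-0.48],[0,0,-0.6],[0,0,-0.72],[0,0,-0.84],[0,0,-0.96]]}' >/dev/null
python3 -m creep '{"hand":[0,0,0,0,0,0,0,0],"linear":[[0,0,0],[0,0,0],[0,0,0],[0,0,0],[0,0,0],[0,0,0],[0,0,0],[0,0,0]],"delta_rot":[[0,0,-0.12],[0,0,-0.24],[0,0,-0.36],[0,0,-0.48],[0,0,-0.6],[0,0,-0.72],[0,0,-0.84],[0,0,-0.96]]}' >/dev/null
python3 -m creep '{"hand":[0,0,0,0,0,0,0,0],"linear":[[0,0,0],[0,0,0],[0,0,0],[0,0,0],[0,0,0],[0,0,0],[0,0,0],[0,0,0]],"delta_rot":[[0,0,-0.12],[0,0,-0.24],[0,0,-0.36],[0,0,-0.48],[0,0,-0.6],[0,0,-0.72],[0,0,-0.84],[0,0,-0.96]]}'
python3 aim.py 560 -200 210 30 15 0
python3 aim.py 453 -327.5 100 60 15 0
python3 aim.py 453 -327.5 100 -20 15 0
python3 - <<'E'
from h import *
from scipy.ndimage import label
for c in("scene","side"):
    p,d=eyes.read_camera(c);P=cloud(c,d)
    i=np.load(c+"_m.npz"); k=[k for k in i if k.startswith("mat")][0]; A=np.load(c+".npz")["P"]
    q=A[i[k]]; q=q[np.abs(q[:,2])<.015]; (x,y),r=cv2.minEnclosingCircle((q[:,:2]*1000).astype(np.float32)); print("mat",x,y,r)
    if c=="scene": cv2.imwrite("pics/c10.png",cv2.resize(p[200:400,120:320],None,fx=3,fy=3))
E
```

```text
t: 31.88
ee_pos: [0.6657, -0.1865, 0.1856]
tcp_rot: [-2.321, -0.13, -1.754]
contact_force: [-0.4, 0.2, 0.0]
width: 0.0641
grasp_force: 19.8
t 31.9 hold [ 648.2 -190.9  190.4] q [-0.84   0.233  2.162  1.751  1.052 -0.674] F [-0.4  0.2  0. ]
lin [ -6.2 -16.9 -90.5] rot [ 0.269 -0.019 -0.205] rows 2.7 err 0.0 margin 0.4 jump 0.04 qend [-1.059  0.223  2.114  1.372  1.399 -0.751]
t 31.9 hold [ 648.2 -190.9  190.4] q [-0.84   0.233  2.162  1.751  1.052 -0.674] F [-0.4  0.2  0. ]
lin [-135.3   91.  -196.9] rot [ 0.776 -0.053 -0.334] rows 6.8 err 0.0 margin 0.43 jump 0.09 qend [-1.228  0.804  1.519  0.874  1.855 -0.952]
t 31.9 hold [ 648.2 -190.9  190.4] q [-0.84   0.233  2.162  1.751  1.052 -0.674] F [-0.4  0.2  0. ]
lin [-131.6  113.8 -194.6] rot [-0.572  0.037  0.024] rows 6.3 err 0.0 margin 0.05 jump 0.05 qend [-1.233  0.228  2.516  2.127  1.075 -1.224]
mat 452.2535705566406 -326.1228942871094 45.785560607910156
mat 458.5404968261719 -331.07464599609375 49.57191848754883
```

View pics/c10.png

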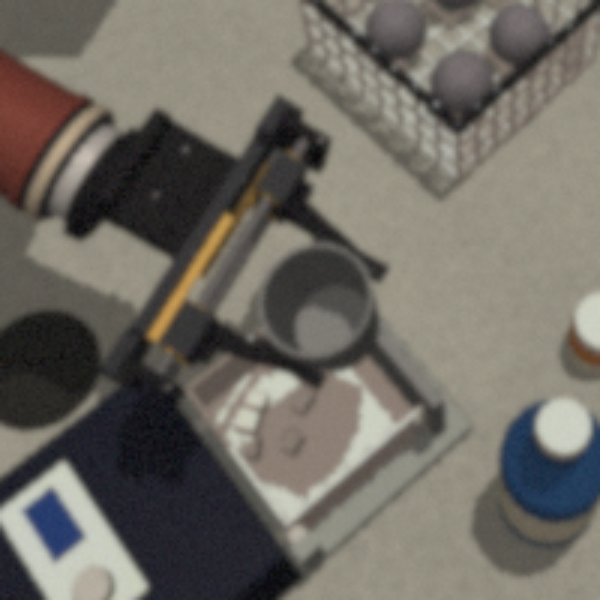

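The crop shows the cup (318,303) upright and empty, with the tablets in the drawer around (250,410)–(300,440). Next, the mat.

```bash
python3 -m creep '{"hand":[0,0,0,0,0,0],"linear":[[-1,-3,-15],[-2,-6,-30],[-3,-9,-50],[-5,-13,-70],[-6,-17,-90],[-6,-17,-90]],"delta_rot":[[0.04,-0.003,-0.03],[0.09,-0.006,-0.07],[0.15,-0.01,-0.11],[0.21,-0.015,-0.16],[0.269,-0.019,-0.205],[0.269,-0.019,-0.205]]}'
for a in 10 20 30 40; do python3 aim.py 452.5 -327 110 $a 15 0; done
```

```text
t: 32.48
ee_pos: [0.5751, -0.1932, 0.2065]
tcp_rot: [-2.19, -0.579, -1.681]
contact_force: [-0.1, -0.2, -0.5]
width: 0.0644
grasp_force: 19.8
t 32.5 hold [ 559.4 -202.2  211.3] q [-1.065  0.232  2.104  1.369  1.405 -0.744] F [-0.1 -0.2 -0.5]
lin [-137.7   61.7 -124.8] rot [-0.337 -0.001  0.084] rows 4.7 err 0.0 margin 0.37 jump 0.03 qend [-1.4    0.392  2.204  1.43   1.349 -1.011]
t 32.5 hold [ 559.4 -202.2  211.3] q [-1.065  0.232  2.104  1.369  1.405 -0.744] F [-0.1 -0.2 -0.5]
lin [-137.5   58.6 -124. ] rot [-0.169 -0.001  0.039] rows 4.7 err 0.0 margin 0.45 jump 0.03 qend [-1.389  0.471  2.073  1.286  1.447 -0.978]
t 32.5 hold [ 559.4 -202.2  211.3] q [-1.065  0.232  2.104  1.369  1.405 -0.744] F [-0.1 -0.2 -0.5]
lin [-137.4   55.5 -123.7] rot [ 0.    -0.002 -0.007] rows 4.6 err 0.0 margin 0.47 jump 0.03 qend [-1.363  0.551  1.937  1.164  1.548 -0.954]
t 32.5 hold [ 559.4 -202.2  211.3] q [-1.065  0.232  2.104  1.369  1.405 -0.744] F [-0.1 -0.2 -0.5]
lin [-137.5   52.4 -124. ] rot [ 0.169 -0.002 -0.052] rows 4.6 err 0.0 margin 0.48 jump 0.03 qend [-1.325  0.63   1.799  1.059  1.651 -0.94 ]
```

```bash
python3 -m creep '{"hand":[0,0,0,0,0,0,0,0],"linear":[[-20,8,-18],[-40,17,-36],[-60,25,-54],[-80,34,-72],[-100,43,-90],[-120,51,-108],[-137,59,-124],[-137,59,-124]],"delta_rot":[[-0.02,0,0.005],[-0.04,0,0.01],[-0.07,0,0.016],[-0.1,0,0.023],[-0.13,0,0.03],[-0.15,0,0.035],[-0.169,0,0.039],[-0.169,0,0.039]]}'
python3 aim.py 452.5 -327 60 20 15 0
python3 tabs.py
```

```text
t: 33.15
ee_pos: [0.4695, -0.3211, 0.1024]
tcp_rot: [-2.304, -0.393, -1.766]
contact_force: [0.6, 0.5, -0.8]
width: 0.0643
grasp_force: 19.8
t 33.1 hold [ 452.5 -327.2  107.3] q [-1.392  0.485  2.065  1.289  1.444 -0.978] F [ 0.6  0.5 -0.8]
lin [-45.6  -0.   12.3] rot [ 0.005  0.    -0.007] rows 1.1 err 0.0 margin 0.5 jump 0.01 qend [-1.389  0.601  2.036  1.298  1.422 -1.068]
scene floor pix 2555 [(np.int32(106), array([245., 318.]), array([-56.,   2.,  65.])), (np.int32(118), array([204., 337.]), array([ 34., -28.,  42.])), (np.int32(57), array([221., 333.]), array([  2., -11.,  38.])), (np.int32(52), array([217., 347.]), array([25.,  9., 41.])), (np.int32(48), array([204., 348.]), array([49., -7., 41.]))]
side floor pix 93 [(np.int32(19), array([271., 153.]), array([54.,  3., 64.])), (np.int32(13), array([284., 153.]), array([ 55., -37.,  63.]))]
```

```bash
python3 -m creep '{"hand":[0,0,0,0,0,0,0,0],"linear":[[-20,0,5],[-40,0,11],[-50,0,13.5],[-54,0,14.5],[-56,0,15],[-57,0,15.3],[-57,0,15.3],[-57,0,15.3]],"delta_rot":[[0.005,0,-0.007],[0.005,0,-0.007],[0.005,0,-0.007],[0.005,0,-0.007],[0.005,0,-0.007],[0.005,0,-0.007],[0.005,0,-0.007],[0.005,0,-0.007]]}'
python3 aim.py 452.5 -327 46.5 20 15 0
```

```text
t: 33.92
ee_pos: [0.4712, -0.3187, 0.0463]
tcp_rot: [-2.299, -0.418, -1.768]
contact_force: [0.6, 0.1, -1.1]
width: 0.0646
grasp_force: 19.8
t 33.9 hold [ 454.2 -325.    51.1] q [-1.387  0.635  2.017  1.299  1.42  -1.089] F [ 0.6  0.1 -1.1]
lin [-5.1  1.3 -1.1] rot [-0.005 -0.001  0.007] rows 0.1 err 0.0 margin 0.54 jump 0.01 qend [-1.389  0.636  2.024  1.302  1.415 -1.091]
```

```bash
python3 -m creep '{"hand":[0,0,0,0,0],"linear":[[-2,1,0],[-4,1,0],[-5,1,0],[-6,1,0],[-6,1,0]],"delta_rot":[[0,0,0],[0,0,0],[0,0,0],[0,0,0],[0,0,0]]}'
python3 aim.py 452.5 -327 46.5 20 15 0
```

```text
t: 34.33
ee_pos: [0.4703, -0.3206, 0.0417]
tcp_rot: [-2.295, -0.417, -1.773]
contact_force: [2.9, 0.4, 7.7]
width: 0.0642
grasp_force: 19.5
t 34.3 hold [ 453.3 -326.9   46.4] q [-1.39   0.652  2.008  1.3    1.423 -1.098] F [2.9 0.4 7.7]
lin [-0.3 -0.1 -0.8] rot [-0.004 -0.006  0.007] rows 0.1 err 0.0 margin 0.55 jump 0.01 qend [-1.389  0.636  2.024  1.302  1.415 -1.091]
```

```bash
python3 -m creep '{"hand":[0,0.9,1,1,1,1,1,1],"linear":[[0.7,0,0],[0.7,0,0],[0.7,0,0],[0.7,0,0],[0.7,0,0],[0.7,0,0],[0.7,0,0],[0.7,0,0]],"delta_rot":[[0,0,0],[0,0,0],[0,0,0],[0,0,0],[0,0,0],[0,0,0],[0,0,0],[0,0,0]]}'
python3 -m creep '{"hand":[1,1,1,1,1,1,1,1],"linear":[[0,0,-12],[0,0,-30],[0,0,-50],[0,0,-70],[0,0,-90],[0,0,-110],[0,0,-125],[0,0,-125]],"delta_rot":[[0,0,0],[0,0,0],[0,0,0],[0,0,0],[0,0,0],[0,0,0],[0,0,0],[0,0,0]]}'
python3 - <<'E'
from h import *
for c in("scene","side"):
    p,d=eyes.read_camera(c);P=cloud(c,d).reshape(-1,3);cv2.imwrite(f"pics/{c}11.png",p)
    q=sel(P,[.39,-.40,.074],[.52,-.27,.086]); print(len(q),fitcirc(q[:,:2]))
    print(rect(sel(P,[.38,-.02,.09],[.62,.2,.104])[:,:2]))
E
python3 aim.py 660 -80 300 -90 90 0
```

```text
t: 35.0
ee_pos: [0.4699, -0.3199, 0.0402]
tcp_rot: [-2.299, -0.417, -1.767]
contact_force: [-0.4, 0.6, -0.2]
width: 0.0868
grasp_force: 0.0
t: 35.67
ee_pos: [0.3543, -0.3645, 0.0734]
tcp_rot: [-2.303, -0.416, -1.769]
contact_force: [0.7, -0.1, -0.1]
width: 0.087
grasp_force: 0.0
210 (array([ 0.45200277, -0.32672343]), np.float64(0.03255239844582322))
(array([502.1,  87.4]), array([174.4, 195.7]), 85.8)
57 (array([ 0.45183277, -0.32415884]), np.float64(0.03330176409596398))
(array([503.3,  88.6]), array([178. , 192.7]), 85.8)
t 35.8 hold [ 339.  -368.8   77.6] q [-1.641  0.586  1.999  1.079  1.561 -1.074] F [-0.9  0.1  0.7]
lin [ 301.2 -158.8  316. ] rot [-1.231 -0.864  1.61 ] rows 17.6 err 0.1538 margin 0.0 jump 0.59 qend [-0.301  0.265  1.37   0.092  1.498  2.68 ]
```

```bash
python3 aim.py 400 -300 320 20 50 0; python3 aim.py 420 -280 320 81.6 90 0
```

```text
t 35.8 hold [ 339.  -368.8   77.6] q [-1.641  0.586  1.999  1.079  1.561 -1.074] F [-0.9  0.1  0.7]
lin [244.6 -42.2  12.3] rot [-0.001 -0.612  0.007] rows 6.0 err 0.0 margin 0.43 jump 0.11 qend [-1.253 -0.288  2.017  0.702  1.47  -0.126]
t 35.8 hold [ 339.  -368.8   77.6] q [-1.641  0.586  1.999  1.079  1.561 -1.074] F [-0.9  0.1  0.7]
lin [244.  -54.1  26.6] rot [ 0.701 -1.172 -0.904] rows 13.1 err 0.0 margin 0.55 jump 0.12 qend [-0.744 -0.113  1.727  0.     1.527 -0.598]
```

```bash
python3 -m creep '{"hand":[0,0,0,0,0,0,0,0],"linear":[[36,-6,2],[72,-12,4],[108,-18,5],[144,-25,7],[180,-31,9],[216,-37,11],[244,-42,12],[244,-42,12]],"delta_rot":[[0,-0.06,0],[0,-0.14,0],[0,-0.22,0],[0,-0.31,0],[0,-0.39,0],[0,-0.48,0],[0,-0.57,0],[0,-0.61,0]]}'
python3 aim.py 520 -180 320 81.6 90 0
```

```text
t: 36.43
ee_pos: [0.4145, -0.2954, 0.3141]
tcp_rot: [-2.811, -0.519, -1.029]
contact_force: [0.1, -0.3, -0.6]
width: 0.0415
grasp_force: 0.0
t 36.4 hold [ 403.1 -299.4  328.4] q [-1.247 -0.297  2.008  0.703  1.471 -0.129] F [ 0.1 -0.3 -0.6]
lin [ 99.4 -71.3  98.3] rot [ 0.388 -0.62  -1.014] rows 10.0 err 0.0 margin 0.59 jump 0.07 qend [-0.477  0.001  1.618  0.     1.523 -0.33 ]
```

```bash
python3 -m creep '{"hand":[0,0,0,0,0,0,0,0],"linear":[[10,-7,10],[20,-14,20],[30,-21,30],[40,-28,40],[50,-36,49],[60,-43,59],[70,-50,69],[80,-57,79]],"delta_rot":[[0.036,-0.058,-0.095],[0.072,-0.115,-0.19],[0.109,-0.173,-0.285],[0.145,-0.23,-0.38],[0.18,-0.288,-0.47],[0.217,-0.345,-0.565],[0.25,-0.4,-0.66],[0.29,-0.46,-0.755]]}' >/dev/null
python3 aim.py 657 -97 250 81.6 90 0
```

```text
t 37.1 hold [ 494.8 -204.1  313.7] q [-0.656 -0.079  1.719  0.192  1.484 -0.267] F [-0.2 -0.1  0.2]
lin [144.3 100.4  98.3] rot [ 0.09  -0.17  -0.257] rows 4.8 err 0.0 margin 0.86 jump 0.04 qend [-0.265  0.308  1.405  0.     1.429 -0.119]
```

```bash
python3 -m creep '{"hand":[0,0,0,0,0,0,0,0],"linear":[[24,17,16],[48,34,33],[72,50,49],[96,67,66],[120,84,82],[144,100,98],[144,100,98],[144,100,98]],"delta_rot":[[0.015,-0.028,-0.043],[0.03,-0.057,-0.086],[0.045,-0.085,-0.128],[0.06,-0.113,-0.17],[0.075,-0.14,-0.21],[0.09,-0.17,-0.257],[0.09,-0.17,-0.257],[0.09,-0.17,-0.257]]}'
python3 aim.py 657 -97 73 81.6 90 0; python3 tabs.py
```

```text
t: 37.77
ee_pos: [0.6565, -0.0964, 0.229]
tcp_rot: [-2.375, -2.048, -0.0]
contact_force: [0.9, -0.1, 0.4]
width: 0.0006
grasp_force: 0.0
t 37.8 hold [656.5 -96.4 247.7] q [-0.266  0.311  1.405  0.003  1.43  -0.119] F [ 0.9 -0.1  0.4]
lin [ -1.2   1.4 174.7] rot [-0.004 -0.004 -0.001] rows 4.2 err 0.0 margin 0.93 jump 0.03 qend [-0.265  0.468  1.544  0.     1.13  -0.119]
scene floor pix 2550 [(np.int32(108), array([246., 319.]), array([-56.,   5.,  64.])), (np.int32(118), array([204., 336.]), array([ 34., -28.,  41.])), (np.int32(56), array([221., 333.]), array([  2., -11.,  38.])), (np.int32(50), array([217., 347.]), array([25.,  8., 40.])), (np.int32(48), array([204., 348.]), array([49., -7., 41.]))]
side floor pix 98 [(np.int32(18), array([273., 156.]), array([55., -2., 48.]))]
```

```bash
python3 -m creep '{"hand":[0,0,0,0,0,0,0,0],"linear":[[-1,1,40],[-1,1,80],[-1,1,120],[-1,1,155],[-1,1,172],[-1,1,175],[-1,1,175],[-1,1,175]],"delta_rot":[[0,0,0],[0,0,0],[0,0,0],[0,0,0],[0,0,0],[0,0,0],[0,0,0],[0,0,0]]}'
python3 -m creep '{"hand":[0,0,0,0,0,0,0,0],"linear":[[-15,0,0],[-30,0,0],[-40,0,0],[-48,0,0],[-56,0,0],[-64,0,0],[-72,0,0],[-80,0,0]],"delta_rot":[[0,0,0],[0,0,0],[0,0,0],[0,0,0],[0,0,0],[0,0,0],[0,0,0],[0,0,0]]}'
python3 -m creep '{"hand":[0,0,0,0,0,0,0,0],"linear":[[-8,0,0],[-16,0,0],[-24,0,0],[-32,0,0],[-40,0,0],[-48,0,0],[-56,0,0],[-60,0,0]],"delta_rot":[[0,0,0],[0,0,0],[0,0,0],[0,0,0],[0,0,0],[0,0,0],[0,0,0],[0,0,0]]}'
python3 to.py 631 -272 54
```

```text
t: 38.53
ee_pos: [0.6592, -0.1015, 0.0604]
tcp_rot: [2.383, 2.043, 0.008]
contact_force: [-0.7, 0.5, 0.0]
width: 0.0004
grasp_force: 0.0
t: 39.2
ee_pos: [0.6459, -0.1801, 0.0575]
tcp_rot: [-2.384, -2.046, -0.005]
contact_force: [0.0, 0.8, 1.1]
width: 0.0002
grasp_force: 0.5
t: 39.87
ee_pos: [0.6365, -0.2398, 0.0573]
tcp_rot: [-2.384, -2.045, -0.005]
contact_force: [1.3, 6.9, 2.6]
width: 0.0004
grasp_force: 3.5
t 39.9 pos [ 636.5 -239.8   57.3] lin [-32.7  -0.6   3.2] q [-0.48  0.5   1.49  0.    1.15 -0.33] w 0.4 F [1.3 6.9 2.6] 
 axes y [ 0.988 -0.152  0.002] z [ 0.002  0.003 -1.   ]
```

```bash
python3 -m creep '{"hand":[0,0,0,0,0,0,0,0],"linear":[[-4,0,0],[-8,0,0],[-12,0,0],[-16,0,0],[-20,0,0],[-23,0,0],[-24,0,0],[-24,0,0]],"delta_rot":[[0,0,0],[0,0,0],[0,0,0],[0,0,0],[0,0,0],[0,0,0],[0,0,0],[0,0,0]]}'
python3 - <<'E'
from h import *
for c in("scene","side"):
    p,d=eyes.read_camera(c);P=cloud(c,d).reshape(-1,3)
    print("panel",rect(sel(P,[.5,-.285,.086],[.75,-.23,.0945])[:,:2]))
E
```

```text
t: 40.53
ee_pos: [0.6336, -0.2588, 0.0572]
tcp_rot: [-2.38, -2.043, -0.011]
contact_force: [0.1, 14.3, 3.7]
width: 0.0005
grasp_force: 6.8
panel (array([ 663.9, -277.6]), array([ 7.3, 22.7]), 81.5)
panel (array([ 623.2, -263.6]), array([148.4,  42.3]), 0.3)
```

```bash
python3 -m creep '{"hand":[0,0,0,0,0,0],"linear":[[-2,0,0],[-4,0,0],[-6,0,0],[-6,0,0],[-6,0,0],[-6,0,0]],"delta_rot":[[0,0,0],[0,0,0],[0,0,0],[0,0,0],[0,0,0],[0,0,0]]}'
python3 -m creep '{"hand":[0,0,0,0,0,0,0,0],"linear":[[10,0,0],[30,0,0],[60,0,0],[90,0,0],[90,0,-40],[90,0,-80],[90,0,-120],[90,0,-160]],"delta_rot":[[0,0,0],[0,0,0],[0,0,0],[0,0,0],[0,0,0],[0,0,0],[0,0,0],[0,0,0]]}'
python3 -m creep '{"hand":[0,0,0,0,0,0,0,0],"linear":[[40,0,-20],[80,0,-40],[120,0,-50],[160,0,-60],[200,0,-60],[240,0,-60],[260,0,-60],[260,0,-60]],"delta_rot":[[0,0,0],[0,0,0],[0,0,0],[0,0,0],[0,0,0],[0,0,0],[0,0,0],[0,0,0]]}'
python3 - <<'E'
from h import *
for c in("scene","side"):
    p,d=eyes.read_camera(c);P=cloud(c,d).reshape(-1,3);cv2.imwrite(f"pics/{c}12.png",p)
    print("panel",rect(sel(P,[.5,-.30,.086],[.75,-.24,.0935])[:,:2]),"cup",fitcirc(sel(P,[.39,-.40,.074],[.52,-.27,.086])[:,:2]),
     "basket",rect(sel(P,[.38,-.04,.09],[.64,.2,.104])[:,:2]),"balls z",len(sel(P,[.42,.01,.04],[.58,.16,.075])),
     "face",np.median(sel(P,[.56,-.30,.03],[.70,-.2,.075])@[-.146,-.989,0]) )
    A=np.load(c+".npz")["P"].reshape(-1,3); print("face before",np.median(sel(A,[.57,-.175,.03],[.72,-.13,.075])@[-.146,-.989,0]))
E
```

```text
t: 41.13
ee_pos: [0.6335, -0.2588, 0.0572]
tcp_rot: [-2.373, -2.042, -0.018]
contact_force: [1.9, 31.1, 9.2]
width: 0.0006
grasp_force: 15.4
t: 41.8
ee_pos: [0.6452, -0.18, 0.219]
tcp_rot: [-2.384, -2.046, -0.004]
contact_force: [-0.5, 0.0, 0.2]
width: 0.0005
grasp_force: 0.0
t: 42.47
ee_pos: [0.685, 0.082, 0.2781]
tcp_rot: [-2.378, -2.051, -0.007]
contact_force: [0.3, -0.7, 0.5]
width: 0.0008
grasp_force: 0.0
panel (array([ 629.8, -273.7]), array([ 19.5, 140.9]), 85.9) cup (array([ 0.45209125, -0.32675053]), np.float64(0.0324780105558641)) basket (array([502.7,  87.2]), array([174.6, 195.2]), 85.9) balls z 1084 face 0.1873955806676043
face before 0.06659076751258569
panel (array([ 625.9, -277.6]), array([ 43.5, 157.5]), 89.7) cup (array([ 0.45172312, -0.32481506]), np.float64(0.03321478055353752)) basket (array([503.4,  88.7]), array([179.8, 192.7]), 85.7) balls z 680 face 0.17307143441264336
face before 0.0560284834682422
```

View pics/scene12.png

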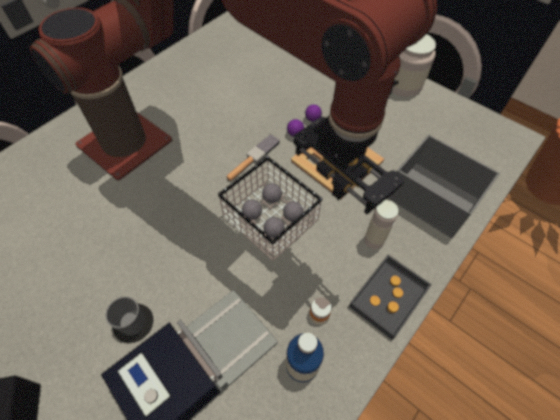

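The scene shows the drawer shut at (200,350), its measured travel about 120 mm and firm against the stop. The empty cup stands on the mat (125,318), four balls are in the basket (270,205), and the can, jar and brush are in place.

```bash
python3 -c "
from cell import manip
print(manip.close_job())"
```

```text
the job is handed in; nothing more can be done
None
```

The job is handed in, and by the last measurements all of it was done: tablets in the latched drawer, the empty cup upright on the mat, all four balls in the basket, and the can, jar and brush untouched; the hand-in gave back no verdict.

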